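# Ease a stiff guillotine trimmer arm and set its drag by feel

## Task

The arm of the paper trimmer has gone so stiff that lifting it would lift the whole trimmer. Feel how it swings and ease it with the tension lever on its pivot until it moves without lifting, tipping or dragging the trimmer, yet stays by itself where it is let go. Then prove it: leave the arm standing untouched about half raised for a second, swing it right up and bring it back down flat, never letting it fall, and leave the things around it alone.

Things in the scene. Friction and masses are not known exactly. Their poses are not given: they have to be found in the camera images.
- trimmer: Guillotine paper trimmer, 2.6 kg, loose on the bench on four feet: grey board 260 x 300 mm (its x, y), top 30 mm up; origin under the board's centre. The arm lies outside its -x edge (nearer the robot), in the plane x = -150 mm of this frame, and points to -y; its pivot is at y = +165 mm, 60 mm up. A pull of about 14 N on the handle (10 N when the arm is nearly up) starts to tip it
- blade_arm: The swinging arm (steel blade, aluminium spine, black handle; 0.64 to 0.96 kg, which is 3 to 4.7 N at the handle when the arm is level). Origin on the pivot axis, which is level and along its x; the arm points along its -y. Let go while the drag is less than its weight, it falls; with more drag it stays at any height
- handle (a point): Middle of the arm's round black handle (28 mm thick, about 105 mm long, running along the arm), 325 mm from the pivot axis along the arm's -y; handle centre 60 mm above the bench when the arm is down. It overhangs the end of the board, free to pinch from above with the fingers either side of it (closing along the trimmer's x)
- blade_hinge (a joint): Angle of the arm: 0 = down flat (stop), grows as the handle is lifted, 1.05 rad = right up (stop). Half raised is about 0.5 to 0.7 rad
- lever_grip (a point): Point in the black paddle at the end of the tension lever, 90 mm from the pivot axis (paddle: 16 mm thick along the trimmer's x, 20 mm wide, running from 62 to 108 mm from the axis; a 12 mm steel stem below it). The lever turns about the arm's pivot axis in the plane x = -206 mm of the trimmer's frame: 56 mm outside the arm's plane, on the robot's side
- lever_screw (a joint): Angle of the tension lever: 0 = paddle straight above the pivot; positive = leaning towards the handle end (-y of the trimmer) = tighter; negative = leaning the other way = looser; stops at -0.9 and +0.95 rad. It stays where it is left; turning it takes about 3 to 12 N at the paddle. At the start it is at 0.74 to 0.86 rad, far too tight
- tension_lever: The lever itself; origin on the pivot axis, its z up the stem. The arm swings free until the lever passes the angle where the friction washer bites: that cannot be seen and lies anywhere between -0.3 and +0.3 rad. Past it, the drag felt at the handle is about 0.7 N at 0.1 rad, 2.7 N at 0.2, 6 N at 0.3, 10 N at 0.4 (give or take a fifth), against the motion both ways
- tape_center (a point): Centre of a roll of paper tape, 84 mm across, 24 mm high, lying on the board: leave alone
- stapler: Black stapler, 145 x 36 x 54 mm, on the bench to the left of the trimmer: leave alone. Origin at the centre of its underside
- tumbler: Blue closed tumbler, 80 mm across, 138 mm high, on the bench to the right: leave alone. Origin at the centre of its underside

How it is judged:
By the outcome, as a careful person would: the job done as asked, in the order asked, and still so for the second after the job is handed in, with the robot touching nothing.
It also fails if it takes over 72 s, if anything falls off the work surface, if the arm or the gripper's body presses on something with over 40 N, if the wrist force passes 120 N, or if a joint passes its speed limit or range.

## Robot

A 6-joint arm with a two-finger parallel gripper is mounted at the origin on the work surface. World frame = base frame: x ahead of the robot, y to its left, z up, the work surface at z = 0. Lengths are in m, angles in rad, forces in N, time in s.
With the tool pointing down it reaches from about 0.35 to 0.975 m from the base axis. Payload 4.9 kg.
Tool frame: the origin (TCP) lies midway between the tips of the shut fingers; the grasp point (between the pads) lies manip.grip_depth behind it (manip.grip_depth is the distance from the TCP to the grasp point, in m); z points along the fingers, x is the direction in which the jaws open and shut, and the axes are right-handed (so a half turn about z gives the same grasp; the last joint's range is limited). The gripper opens to 85 mm and grips with 20 to 120 N. Pads are 22 mm wide; open, the fingers measure 114 mm over their backs; the gripper's body (76 mm by 85 mm) begins 54 mm behind the grasp point. The pads swing forward as they close: fully open they stand 13 mm farther back than shut.
Start: joints at [1.153, 0.053, 1.613, -0, 1.476, -0.119], TCP at [0.184, 0.597, 0.231] pointing down, gripper open.
Joint ranges: [-3.01, 3.01], [-1.01, 2.22], [0.06, 2.58], [-1.02, 4.17], [0.09, 2.62], [-3.14, 3.14]. Speed limits (rad/s): [2.57, 2.57, 3.14, 3.14, 3.14, 3.14].

## Interface

Orientations are given as a unit quaternion [w, x, y, z].
In Python, from plant import state, grab_frame, ticket, manip gives the robot as it stands.
- The arm moves only by the tool carry_out, never from a script. Its argument "moves" is a list that holds one entry, the list of rows, each a list of 7 numbers: the turn, a rotation vector about the tool's x, y, z each as a share of 5 degrees, from -1 to 1, then the shift along the tool's x, y, z each as a share of 0.04 m, from -1 to 1, then the gripper command: -1 is shut, 1 is fully open, values between are in proportion. A call has 1 to 8 rows; each row shifts and turns the commanded pose from where the row before left it, along the tool's axes as they then stand; what a row does not reach is not made up. A row lasts 1/12 s, in which the tool goes at most 41.7 mm and 7.16 degrees, less where a joint would pass 70% of its speed; a pose out of reach is approached as far as the arm can. A call with a number of a shift or a turn outside -1 to 1 is refused whole. A call with a gripper value outside its range is refused whole. The fingers move at their own pace and stop on an object; the grip force is fixed at half the most. Time passes only in rows, so rows that do not move let the fingers close. It gives the time, the measured TCP pose, the force and the opening at its end, in the units of the state.
- state(): the state, without advancing time (a new reading comes with each control period).
- grab_frame(name): name is "side" or "top"; returns a dict with "frame" (400x640x3 uint8, red, green, blue), "z_map" (400x640 float32, m along the optical axis (not along the pixel's ray), 0 where there is no reading), "K" (3x3 intrinsics, pixels), "world_from_camera" (4x4, takes a point from camera to world coordinates). Camera axes: x right, y down, z forward; pixel columns grow to the right and rows downward; lengths in m; the calibration is good to about 2 mm. A picture is of the moment at which its call begins.
- ticket.job_done(): hands the job in, once; it reports no verdict.
The state is a dict: "time": time; "joint_pos": joint angles; "joint_vel": joint speeds; "joint_efforts": joint torques, N m; "tool_pos": TCP position; "tool_rot": TCP orientation; "contact_force": force on the tool from outside, world axes, zero at the start; "ft_torque": the same for the moment, N m; "gripper_width": opening from 0.0 (shut) to 1.0 (fully open).
Only numpy, scipy, OpenCV 4.12 (cv2) and the standard library are available. Lean on these libraries where they do the work, as an engineer would, in place of code of your own. Each camera call takes 0.05 s, during which the arm holds its last target.

## Working session

There is one attempt and no reset: what is moved stays moved. The work goes in short steps, Python scripts to look and compute and a tool call to move; the robot and the scene stay as the last step left them, time stands still between calls to the robot, and variables do not carry over. Pictures are saved under pics/ and viewed, and the job is handed in when it is done.

Besides the shell and the picture viewer there is one more tool, called after "Request:" by a JSON object that holds its "op" and its "data", one argument or row to a line. carry_out: Moves the arm, as the interface text tells. Shift numbers are shares of 0.04 m and turn numbers shares of 5 degrees, none past 1 either way. Its arguments: {"type":"object","properties":{"moves":{"type":"array"}},"required":["moves"]}

```bash
ls; mkdir -p pics
python3 - <<'E'
from plant import state, grab_frame, ticket, manip
import cv2,numpy as np
print(state()); print(manip, getattr(manip,'grip_depth',None))
for n in("side","top"):
    f=grab_frame(n); cv2.imwrite(f"pics/{n}0.png",f["frame"][:,:,::-1]); np.savez(f"pics/{n}0.npz",**f); print(f["K"],f["world_from_camera"])
E
```

```text
pics
{'time': 0.0, 'joint_pos': array([ 1.15297998e+00,  5.33577689e-02,  1.61432705e+00,  7.68665569e-06,
        1.47600158e+00, -1.18960737e-01]), 'joint_vel': array([ 1.73818521e-04, -1.00040758e-03,  7.97490450e-05, -8.83886833e-04,
        1.58186915e-03,  7.06144521e-04]), 'joint_efforts': array([-1.69122850e-03, -3.93678474e+01, -3.70177281e+01, -2.39068386e-04,
        6.71748421e-03, -1.62060205e-07]), 'tool_pos': array([0.1837303 , 0.59671748, 0.23004272]), 'tool_rot': array([ 5.14124792e-04,  8.04495502e-01,  5.93957820e-01, -9.11937372e-04]), 'contact_force': array([0.51757539, 0.49018152, 0.39457638]), 'ft_torque': array([-0.00324872, -0.01257948,  0.04998725]), 'gripper_width': 1.0024774504859288}
<Robot object at 0x7f76599c7a10> 0.0187
[[440.37547147   0.         319.8096679 ]
 [  0.         440.37547147 204.57180234]
 [  0.           0.           1.        ]] [[ 0.83995761 -0.37890374  0.38846257  0.1528529 ]
 [-0.54244294 -0.56639984  0.62044088 -0.79663069]
 [-0.01506224 -0.73186282 -0.68128551  1.00838201]
 [ 0.          0.          0.          1.        ]]
[[511.41743928   0.         317.48896705]
 [  0.         511.41743928 197.85143075]
 [  0.           0.           1.        ]] [[-0.00319526 -0.99209691  0.12543331  0.44420451]
 [-0.99995874  0.00210325 -0.00883734  0.00558781]
 [ 0.00850368 -0.12545637 -0.99206269  1.67504357]
 [ 0.          0.          0.          1.        ]]
```

```bash
ls pics
```

```text
side0.npz
side0.png
top0.npz
top0.png
```

View pics/side0.png

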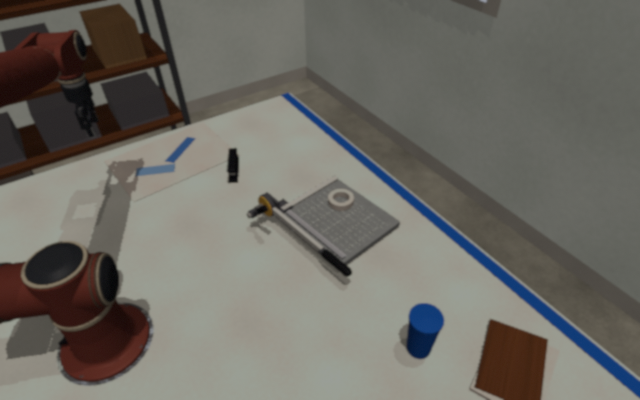

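View pics/top0.png

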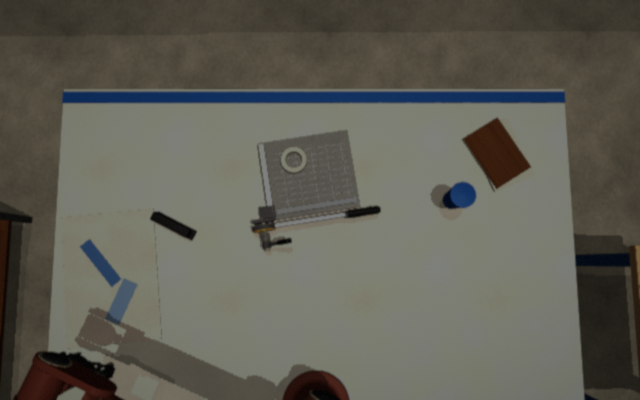

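Run:
```python
import cv2
a=cv2.imread("pics/top0.png")[120:260,240:390]; cv2.imwrite("pics/tc.png",cv2.resize(a,None,fx=5,fy=4.2*5/4.2,interpolation=2)[:600*2][:700])
a=cv2.imread("pics/side0.png")[170:285,235:405]; cv2.imwrite("pics/sc.png",cv2.resize(a,None,fx=4.7,fy=4.7,interpolation=2))
a=cv2.imread("pics/top0.png")[195:260,240:390]; cv2.imwrite("pics/tc.png",cv2.resize(a,None,fx=5,fy=5,interpolation=2))
a=cv2.imread("pics/top0.png")[120:220,240:390]; cv2.imwrite("pics/tb.png",cv2.resize(a,None,fx=5,fy=5,interpolation=2))
```

```text
(no output)
```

View pics/tc.png

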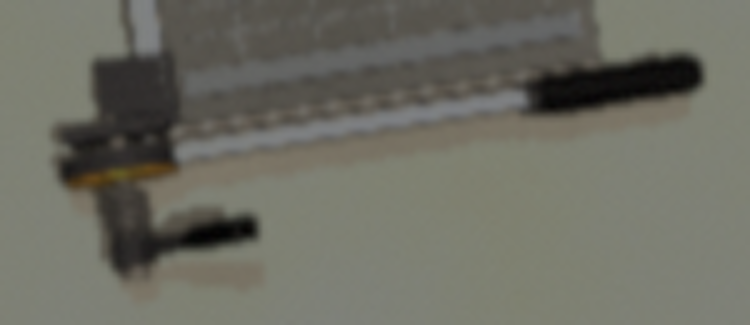

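View pics/tb.png

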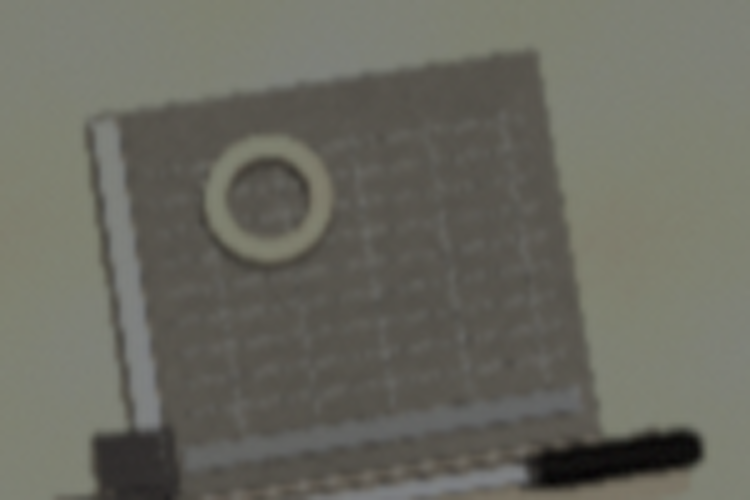

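View pics/sc.png

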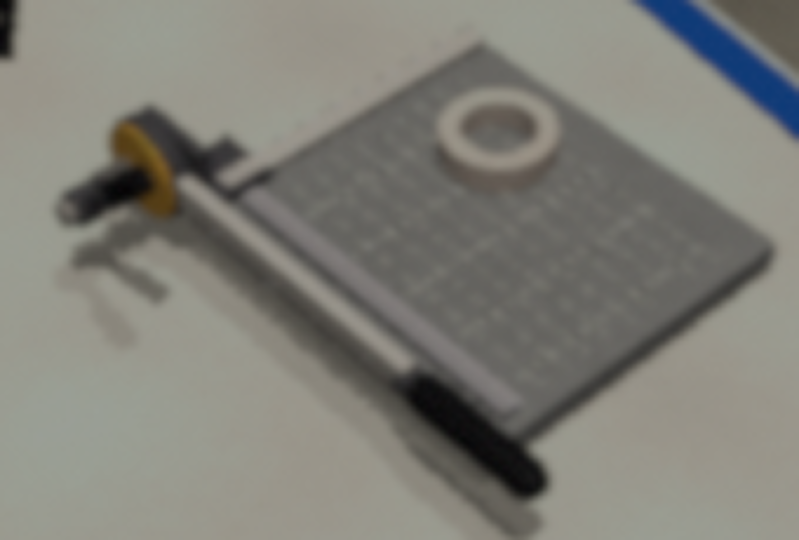

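```bash
cat > h.py <<'E'
import numpy as np, cv2
from scipy.optimize import least_squares
from scipy.spatial.transform import Rotation as R
D={n:dict(np.load(f"pics/{n}0.npz")) for n in("side","top")}
def proj(n,p,D=D):
    T=np.linalg.inv(D[n]["world_from_camera"]); c=T[:3,:3]@p+T[:3,3]; u=D[n]["K"]@c; return u[:2]/u[2]
def unproj(n,uv,z,D=D):
    T=D[n]["world_from_camera"]; d=T[:3,:3]@np.linalg.solve(D[n]["K"],[uv[0],uv[1],1]); o=T[:3,3]; return o+d*(z-o[2])/d[2]
def W(q,p): 
    c,s=np.cos(q[2]),np.sin(q[2]); return np.array([q[0]+c*p[0]-s*p[1],q[1]+s*p[0]+c*p[1],p[2]])
def lever(phi,r=.09): return np.array([-.206,.165-r*np.sin(phi),.06+r*np.cos(phi)])
def handle(th,r=.325): return np.array([-.15,.165-r*np.cos(th),.06+r*np.sin(th)])
E
python3 - <<'E'
from h import *
obs=[("top",(257.6,143.6),(.13,.15,.03)),("top",(347.6,130),(.13,-.15,.03)),("top",(360,206),(-.13,-.15,.03)),
("top",(363.2,211.8),(-.15,-.16,.06)),("side",(337.6,178.9),(.13,.15,.03)),("side",(399.3,221.7),(.13,-.15,.03)),("side",(336.3,262.6),(-.15,-.16,.06))]
f=lambda q:np.concatenate([proj(n,W(q,np.array(p)))-u for n,u,p in obs])
r=least_squares(f,[.5,0,0.1]); print(r.x,r.fun.round(1))
q=r.x
for ph in(.74,.8,.86): print(ph,[proj("top",W(q,lever(ph,a))).round(1) for a in(.062,.09,.108)])
print("handle",W(q,handle(0)),"lever",W(q,lever(.8)))
d=D["top"]; T=d["world_from_camera"]
for u,v in((284,242),(288,241),(363,212),(355,213),(292,159),(461,195),(175,225)):
    z=d["z_map"][v,u]; print((u,v),(T[:3,:3]@(np.linalg.solve(d["K"],[u,v,1])*z)+T[:3,3]).round(3))
E
```

```text
[0.72887589 0.02075621 0.13772478] [-0.  -1.5  0.3 -0.2 -0.3  1.4  1.4  0.4 -1.9 -3.   1.1 -0.4 -0.   0.7]
0.74 [array([277.4, 241.6]), array([283.2, 240.5]), array([286.9, 239.7])]
0.8 [array([278.4, 241.6]), array([284.5, 240.4]), array([288.5, 239.6])]
0.86 [array([279.2, 241.5]), array([285.8, 240.2]), array([290.1, 239.4])]
handle [ 0.60226262 -0.15832221  0.06      ] lever [0.51103741 0.09196141 0.1227036 ]
(284, 242) [0.506 0.093 0.133]
(288, 241) [0.509 0.081 0.135]
(363, 212) [ 0.601 -0.151  0.081]
(355, 213) [ 0.598 -0.127  0.073]
(292, 159) [0.779 0.074 0.037]
(461, 195) [ 0.646 -0.444  0.138]
(175, 225) [0.563 0.442 0.055]
```

```bash
cat >> h.py <<'E'
Q=[.72888,.02076,.13772]
def pose():
    from plant import state
    s=state(); w=s["tool_rot"]; return np.array(s["tool_pos"]),R.from_quat([w[1],w[2],w[3],w[0]]),s
def tgtR(yaw,tilt):  # tool down, x at yaw; tilt>0: body leans to trimmer +y
    c,s=np.cos(yaw),np.sin(yaw)
    A=R.from_matrix(np.array([[c,s,0],[s,-c,0],[0,0,-1]]).T)
    return R.from_rotvec(-0*np.array([c,s,0]))*R.from_rotvec(-tilt*np.array([c,s,0]))*A
def plan(p1,R1,n,p0=None,R0=None):
    if p0 is None: p0,R0,_=pose()
    rv=(R0.inv()*R1).as_rotvec()/n
    for i in range(n):
        Ri=R0*R.from_rotvec(rv*i); sh=Ri.inv().apply((p1-p0)/n)
        print((np.degrees(rv)/5).round(2),(sh/.04).round(2))
def sim(p,Rr,rows):
    for r in rows:
        r=np.array(r); p=p+Rr.apply(r[3:6]*.04); Rr=Rr*R.from_rotvec(np.radians(5)*r[:3])
    return p,Rr
E
python3 - <<'E'
from h import *
g=W(Q,lever(.8)); g[2]=.23
plan(g,tgtR(Q[2],0),16)
E
```

```text
[0.   0.   0.81] [-0.6   0.72  0.  ]
[0.   0.   0.81] [-0.55  0.76  0.  ]
[0.   0.   0.81] [-0.5  0.8  0. ]
[0.   0.   0.81] [-0.44  0.83  0.  ]
[0.   0.   0.81] [-0.38  0.86  0.  ]
[0.   0.   0.81] [-0.32  0.89  0.  ]
[0.   0.   0.81] [-0.25  0.91  0.  ]
[0.   0.   0.81] [-0.19  0.92  0.  ]
[0.   0.   0.81] [-0.12  0.93  0.  ]
[0.   0.   0.81] [-0.06  0.94  0.  ]
[0.   0.   0.81] [0.01 0.94 0.  ]
[0.   0.   0.81] [0.08 0.94 0.  ]
[0.   0.   0.81] [0.14 0.93 0.  ]
[0.   0.   0.81] [0.21 0.92 0.  ]
[0.   0.   0.81] [0.27 0.9  0.  ]
[0.   0.   0.81] [0.34 0.88 0.  ]
```

Request:
{"op": "carry_out", "data": {
  "moves": [
    [[0, 0, 0.8, -0.6, 0.72, 0, 1], [0, 0, 0.8, -0.55, 0.76, 0, 1], [0, 0, 0.8, -0.5, 0.8, 0, 1], [0, 0, 0.8, -0.44, 0.83, 0, 1], [0, 0, 0.8, -0.38, 0.86, 0, 1], [0, 0, 0.8, -0.32, 0.89, 0, 1], [0, 0, 0.8, -0.25, 0.9, 0, 1], [0, 0, 0.8, -0.19, 0.92, 0, 1]]
  ]
}}

```text
time: 0.77
tool_pos: [0.3484, 0.3436, 0.2309]
tool_rot: [0.0, 0.938, 0.348, -0.0]
contact_force: [1.0, -0.3, -1.1]
gripper_width: 1.0
```

Request:
{"op": "carry_out", "data": {
  "moves": [
    [[0, 0, 0.8, -0.12, 0.92, 0, 1], [0, 0, 0.8, -0.06, 0.92, 0, 1], [0, 0, 0.8, 0, 0.92, 0, 1], [0, 0, 0.8, 0.08, 0.9, 0, 1], [0, 0, 0.8, 0.14, 0.9, 0, 1], [0, 0, 0.8, 0.2, 0.9, 0, 0.4], [0, 0, 0.8, 0.27, 0.88, 0, 0.3], [0, 0, 0.8, 0.3, 0.85, 0, 0.3]]
  ]
}}

```text
time: 1.43
tool_pos: [0.5097, 0.0987, 0.2309]
tool_rot: [-0.0, 0.997, 0.076, -0.0]
contact_force: [-0.1, 0.3, -1.1]
gripper_width: 0.65
```

Run:
```python
from h import *
p,r,s=pose(); print(s["time"],p,r.as_matrix().round(3),s["joint_pos"].round(3),s["contact_force"],s["gripper_width"])
from plant import grab_frame
f=grab_frame("side"); cv2.imwrite("pics/s1.png",cv2.resize(f["frame"][140:290,220:400,::-1],None,fx=4,fy=4,interpolation=2)) 
for ph in (.74,.8,.86): print(ph, W(Q,lever(ph)))
plan(W(Q,lever(.8))+[0,0,.05],tgtR(Q[2],0),2)
```

```text
1.4333 [0.50973756 0.09871205 0.2309012 ] [[ 0.989  0.151 -0.   ]
 [ 0.151 -0.989  0.   ]
 [-0.    -0.    -1.   ]] [ 0.048 -0.203  1.856  0.     1.489 -0.103] [-0.11046808  0.27708879 -1.0938166 ] 0.649869216901593
0.74 [0.51050973 0.09580568 0.12646217]
0.8 [0.51104186 0.09196624 0.1227036 ]
0.86 [0.5115421  0.08835696 0.11871937]
[ 0.03 -0.    0.04] [-0.02  0.02  0.73]
[ 0.03 -0.    0.04] [-0.02  0.02  0.73]
```

View pics/s1.png

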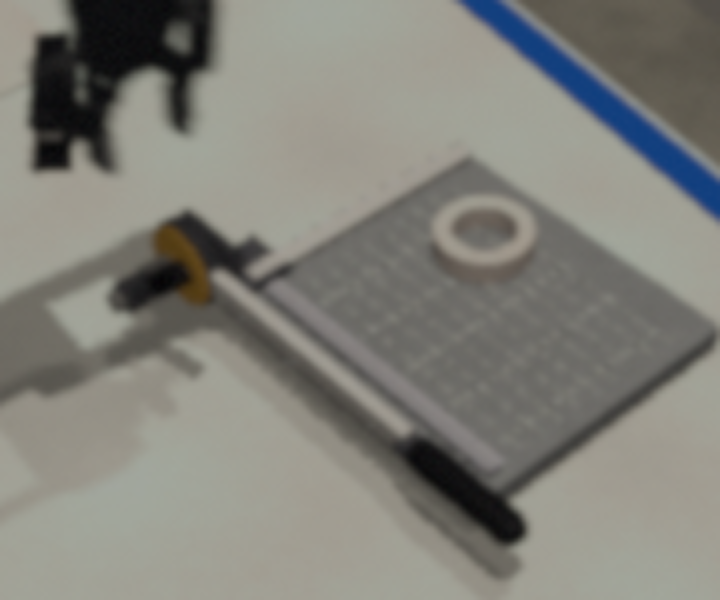

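Run:
```python
import cv2
for n,(v0,v1,u0,u1) in {"top":(205,255,245,305),"side":(185,235,240,300)}.items():
    a=cv2.imread(f"pics/{n}0.png")[v0:v1,u0:u1]; a=cv2.convertScaleAbs(a,alpha=1.8); cv2.imwrite(f"pics/{n}z.png",cv2.resize(a,None,fx=12,fy=12,interpolation=2))
```

```text
(no output)
```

View pics/topz.png

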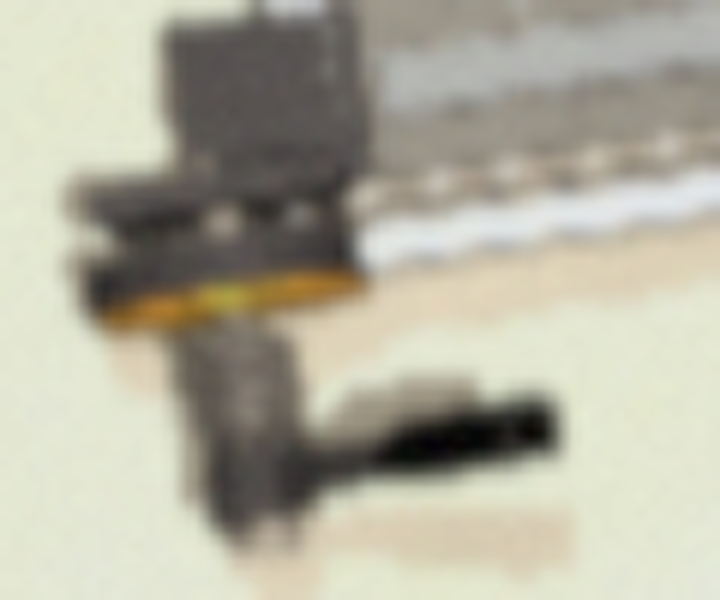

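View pics/sidez.png

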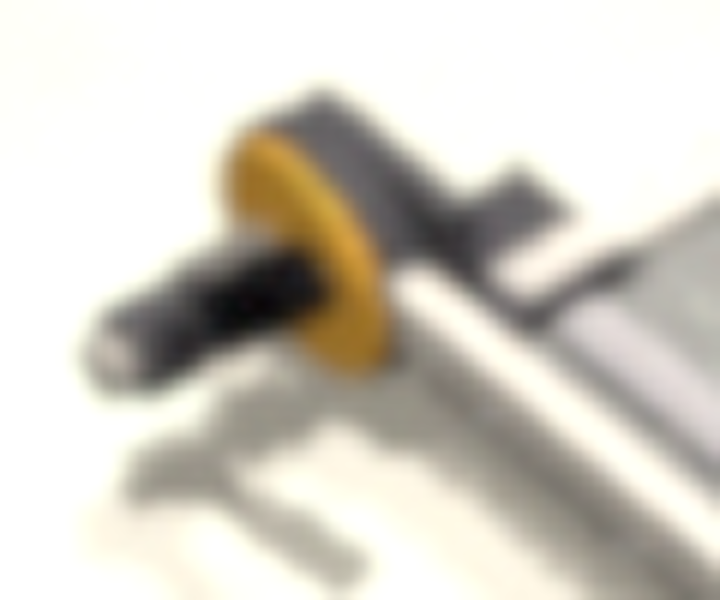

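Run:
```python
from h import *
for ph in(.74,.78,.82,.86):
    o=[]
    for a,b in((.108,.01),(.108,-.01),(.062,.01),(.062,-.01)):
        p=np.array([-.206,.165-a*np.sin(ph)-b*np.cos(ph),.06+a*np.cos(ph)-b*np.sin(ph)]); o.append(proj("top",W(Q,p)))
    o=np.array(o); print(ph,o[:,0].min().round(1),o[:,0].max().round(1),o.mean(0).round(1))
# hub end, orange disc
for x in(-.15,-.17,-.206,-.22): print(x,proj("top",W(Q,np.array([x,.165,.06]))).round(1),proj("side",W(Q,np.array([x,.165,.06]))).round(1))
q0=pose()
zt=tgtR(Q[2],-.25).apply([0,0,1])
print("c",W(Q,lever(.8)),zt)
plan(W(Q,lever(.8))+.0187*zt-.05*zt,tgtR(Q[2],-.25),4)
```

```text
0.74 274.9 289.5 [282.2 240.7]
0.78 275.6 290.5 [283.  240.6]
0.82 276.3 291.4 [283.9 240.5]
0.86 277.0 292.3 [284.6 240.5]
-0.15 [263.  226.5] [267.4 203.6]
-0.17 [263.8 232.8] [262.2 206.4]
-0.206 [265.3 244.1] [252.8 211.7]
-0.22 [265.8 248.5] [249.  213.8]
c [0.51104186 0.09196624 0.1227036 ] [-0.03396487  0.24506143 -0.96891242]
[ 0.73 -0.    0.02] [-0.01  0.06  0.49]
[ 0.73 -0.    0.02] [-0.01  0.09  0.48]
[ 0.73 -0.    0.02] [-0.01  0.12  0.48]
[ 0.73 -0.    0.02] [-0.01  0.15  0.47]
```

Request:
{"op": "carry_out", "data": {
  "moves": [
    [[0.72, 0, 0.04, -0.01, 0.06, 0.49, 0.3], [0.72, 0, 0.04, -0.01, 0.09, 0.48, 0.3], [0.72, 0, 0.04, -0.01, 0.12, 0.48, 0.3], [0.72, 0, 0.04, -0.02, 0.15, 0.47, 0.3], [0, 0, 0, 0, 0, 0, 0.3]]
  ]
}}

```text
time: 1.9
tool_pos: [0.5054, 0.0894, 0.1475]
tool_rot: [-0.126, 0.99, 0.068, -0.014]
contact_force: [-0.9, 0.3, -1.6]
gripper_width: 0.648
```

Run:
```python
from h import *
p,r,s=pose(); print(s["time"],p,r.as_matrix().round(3),s["joint_pos"].round(3),s["contact_force"],s["gripper_width"])
from plant import grab_frame
for n in("side","top"):
    f=grab_frame(n); a=f["frame"][160:260,215:345,::-1] if n=="side" else f["frame"][180:280,230:360,::-1]
    cv2.imwrite(f"pics/{n}2.png",cv2.resize(cv2.convertScaleAbs(a,alpha=1.7),None,fx=6,fy=6,interpolation=2)) 
zt=tgtR(Q[2],-.25).apply([0,0,1])
plan(W(Q,lever(.785))+.0187*zt,tgtR(Q[2],-.25),2)
```

```text
1.9 [0.50537557 0.08936665 0.14752055] [[ 0.99   0.131 -0.046]
 [ 0.138 -0.959  0.247]
 [-0.012 -0.251 -0.968]] [-0.104 -0.128  1.947  0.247  1.401 -0.293] [-0.92954626  0.29785868 -1.60606135] 0.647968617195514
[-0.01  0.03  0.01] [0.04 0.07 0.58]
[-0.01  0.03  0.01] [0.04 0.07 0.58]
```

View pics/side2.png

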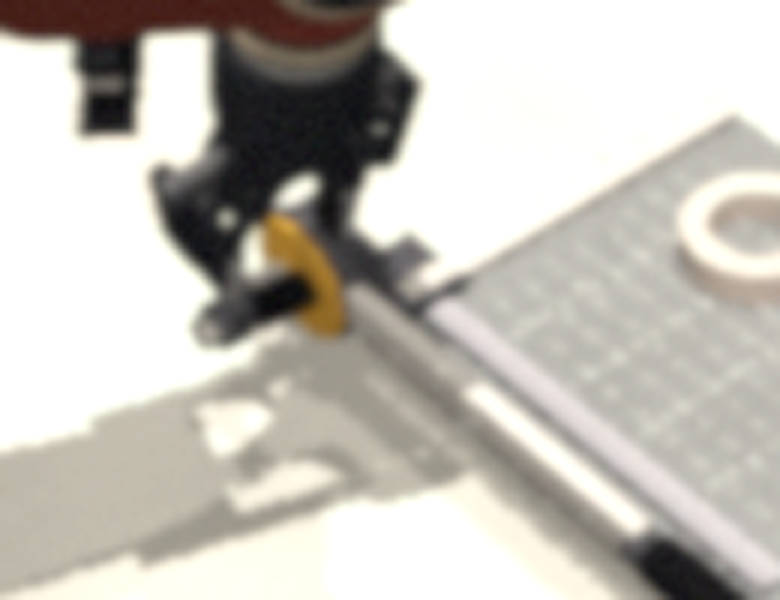

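View pics/top2.png

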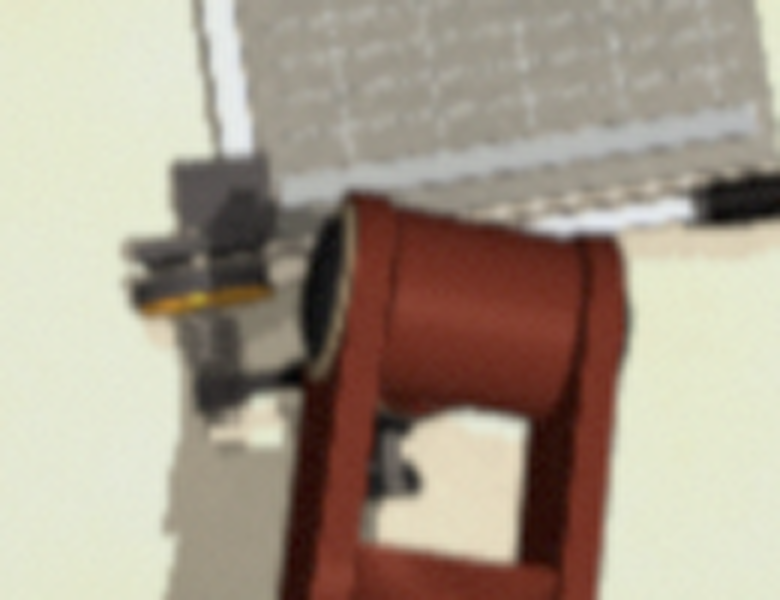

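Request:
{"op": "carry_out", "data": {
  "moves": [
    [[0, 0, 0, 0.03, 0.07, 0.4, 0.3], [0, 0, 0, 0.03, 0.06, 0.4, 0.3], [0, 0, 0, 0, 0, 0.36, 0.3], [0, 0, 0, 0, 0, 0, 0.3]]
  ]
}}

```text
time: 2.33
tool_pos: [0.5089, 0.0988, 0.1059]
tool_rot: [-0.125, 0.99, 0.071, -0.011]
contact_force: [0.2, -0.2, -0.2]
gripper_width: 0.646
```

Run:
```python
from h import *
p,r,s=pose(); zt=r.apply([0,0,1]); print(p-.0187*zt,W(Q,lever(.785)),s["contact_force"])
from plant import grab_frame
f=grab_frame("side"); a=f["frame"][160:260,215:345,::-1]
cv2.imwrite(f"pics/s3.png",cv2.resize(cv2.convertScaleAbs(a,alpha=1.7),None,fx=6,fy=6,interpolation=2))
```

```text
[0.50964366 0.09423722 0.12396715] [0.51091175 0.09290505 0.12366494] [ 0.19094704 -0.23585028 -0.22801298]
```

View pics/s3.png

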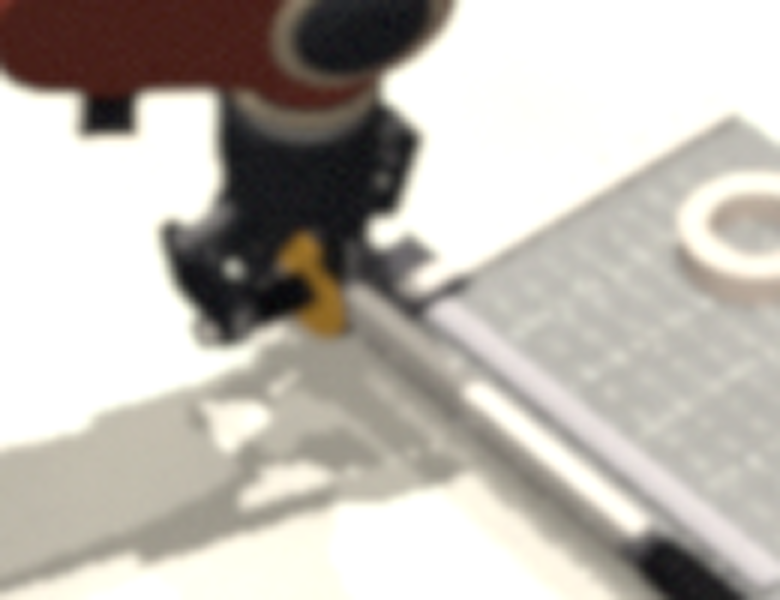

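Request:
{"op": "carry_out", "data": {
  "moves": [
    [[0, 0, 0, 0, 0, 0, -0.2], [0, 0, 0, 0, 0, 0, -0.4], [0, 0, 0, 0, 0, 0, -0.46], [0, 0, 0, 0, 0, 0, -0.5], [0, 0, 0, 0, 0, 0, -0.5]]
  ]
}}

```text
time: 2.8
tool_pos: [0.5104, 0.0974, 0.1076]
tool_rot: [-0.125, 0.99, 0.07, -0.009]
contact_force: [-0.1, 0.0, -0.3]
gripper_width: 0.25
```

Request:
{"op": "carry_out", "data": {
  "moves": [
    [[0, 0, 0, 0, 0, 0, -0.54], [0, 0, 0, 0, 0, 0, -0.58]]
  ]
}}

```text
time: 2.97
tool_pos: [0.509, 0.0972, 0.107]
tool_rot: [-0.125, 0.99, 0.07, -0.011]
contact_force: [-6.0, -2.0, 3.3]
gripper_width: 0.207
```

Request:
{"op": "carry_out", "data": {
  "moves": [
    [[0, 0, 0, -0.03, 0, 0, -0.58], [0, 0, 0, 0, 0, 0, -0.58]]
  ]
}}

```text
time: 3.13
tool_pos: [0.5088, 0.0972, 0.1068]
tool_rot: [-0.125, 0.99, 0.07, -0.01]
contact_force: [-2.4, -0.9, 1.7]
gripper_width: 0.206
```

Request:
{"op": "carry_out", "data": {
  "moves": [
    [[0, 0, 0, 0, 0, 0, -0.7], [0, 0, 0, 0, 0, 0, -1]]
  ]
}}

```text
time: 3.3
tool_pos: [0.508, 0.0971, 0.1069]
tool_rot: [-0.125, 0.99, 0.07, -0.011]
contact_force: [-6.0, -2.6, 4.5]
gripper_width: 0.18
```

```bash
cat > chk.py <<'E'
from h import *
p,r,s=pose(); zt=r.apply([0,0,1]); g=p-.0187*zt
c,sn=np.cos(Q[2]),np.sin(Q[2]); d=g-np.array([Q[0],Q[1],0]); L=np.array([c*d[0]+sn*d[1],-sn*d[0]+c*d[1],g[2]])
f=s["contact_force"]; F=np.array([c*f[0]+sn*f[1],-sn*f[0]+c*f[1],f[2]])
print("t",round(s["time"],2),"grasp trimmer frame",L.round(4),"F trimmer",F.round(2),"mom",s["ft_torque"].round(2),"w",round(s["gripper_width"],3))
v=L[1]-.165; print("lever ang/r",np.arctan2(-v,L[2]-.06).round(3),np.hypot(v,L[2]-.06).round(4)," arm ang",np.arctan2(L[2]-.06,-v).round(3),"j",s["joint_pos"].round(2))
x,y,z=r.as_matrix().T; print("tilt",np.arctan2(-(-sn*z[0]+c*z[1])*-1,-z[2]).round(3),"yaw",np.arctan2(x[1],x[0]).round(3))
E
python3 chk.py
```

```text
t 3.3 grasp trimmer frame [-0.2082  0.1013  0.1251] F trimmer [-6.25 -1.75  4.49] mom [-0.27  0.86  0.48] w 0.18
lever ang/r 0.775 0.0911  arm ang 0.796 j [-0.09 -0.08  1.97  0.25  1.32 -0.3 ]
tilt 0.251 yaw 0.143
```

```bash
cat > tw.py <<'E'
import sys
from h import *
# per-row body twist for rotating about pivot by d rad (tilt +) : units
d=float(sys.argv[1]); p,r,s=pose()
a=np.array([np.cos(Q[2]),np.sin(Q[2]),0]); piv=W(Q,np.array([-.2,.165,.06]))
om=-d*a; rr=p-piv; rr=rr-a*(rr@a)
Rm=R.from_rotvec(om/2)
v=np.cross(om,rr)
print("turn",(np.degrees(r.inv().apply(om))/5).round(3),"shift",(r.inv().apply(v)/.04).round(3))
E
python3 tw.py .035
```

```text
turn [-0.401 -0.002  0.002] shift [-0.    -0.053 -0.04 ]
```

Request:
{"op": "carry_out", "data": {
  "moves": [
    [[0, 0, 0, -0.03, 0, 0, -1], [0, 0, 0, 0, 0, 0, -1]]
  ]
}}

```text
time: 3.47
tool_pos: [0.5078, 0.0971, 0.107]
tool_rot: [-0.125, 0.99, 0.07, -0.009]
contact_force: [-1.0, -0.7, 1.7]
gripper_width: 0.178
```

Request:
{"op": "carry_out", "data": {
  "moves": [
    [[-0.4, 0, 0, 0, -0.053, -0.04, -1], [-0.4, 0, 0, 0, -0.053, -0.04, -1], [-0.4, 0, 0, 0, -0.053, -0.04, -1], [-0.4, 0, 0, 0, -0.053, -0.04, -1]]
  ]
}}

```text
time: 3.8
tool_pos: [0.5068, 0.104, 0.1144]
tool_rot: [-0.055, 0.996, 0.07, -0.005]
contact_force: [-0.5, -1.6, -2.1]
gripper_width: 0.178
```

```bash
python3 chk.py;python3 tw.py .035
```

```text
t 3.8 grasp trimmer frame [-0.2086  0.1109  0.133 ] F trimmer [-0.76 -1.52 -2.1 ] mom [-0.12  0.09  0.25] w 0.178
lever ang/r 0.638 0.0909  arm ang 0.933 j [-0.   -0.1   1.97  0.11  1.29 -0.17]
tilt 0.11 yaw 0.141
turn [-0.401 -0.001  0.001] shift [ 0.    -0.052 -0.04 ]
```

Request:
{"op": "carry_out", "data": {
  "moves": [
    [[-0.4, 0, 0, 0, -0.052, -0.04, -1], [-0.4, 0, 0, 0, -0.052, -0.04, -1], [-0.4, 0, 0, 0, -0.052, -0.04, -1], [-0.4, 0, 0, 0, -0.052, -0.04, -1]]
  ]
}}

```text
time: 4.13
tool_pos: [0.5055, 0.1119, 0.1209]
tool_rot: [0.015, 0.997, 0.071, 0.0]
contact_force: [0.6, -2.1, -3.2]
gripper_width: 0.176
```

Request:
{"op": "carry_out", "data": {
  "moves": [
    [[-0.4, 0, 0, 0, -0.052, -0.04, -1], [-0.4, 0, 0, 0, -0.052, -0.04, -1], [-0.4, 0, 0, 0, -0.052, -0.04, -1], [-0.4, 0, 0, 0, -0.052, -0.04, -1], [0, 0, 0, 0, 0, 0, -1]]
  ]
}}

```text
time: 4.55
tool_pos: [0.5042, 0.1211, 0.1263]
tool_rot: [0.084, 0.994, 0.071, 0.005]
contact_force: [2.2, -2.6, -4.8]
gripper_width: 0.179
```

```bash
python3 chk.py;python3 tw.py .035
```

```text
t 4.55 grasp trimmer frame [-0.2088  0.1334  0.1448] F trimmer [ 1.86 -2.84 -4.8 ] mom [-0.27 -0.38  0.1 ] w 0.179
lever ang/r 0.357 0.0905  arm ang 1.214 j [ 0.18 -0.09  1.94 -0.18  1.3   0.09]
tilt -0.169 yaw 0.143
turn [-0.401 -0.002  0.   ] shift [ 0.    -0.052 -0.04 ]
```

Request:
{"op": "carry_out", "data": {
  "moves": [
    [[0, 0, 0, 0, 0, 0, -0.4], [0, 0, 0, 0, 0, 0, 0.1], [0, 0, 0, 0, 0, 0, 0.3], [0, 0, 0, 0, 0, -0.5, 0.3], [0, 0, 0, 0, 0, -0.9, 0.3], [0, 0, 0, 0, 0, -0.9, 0.3]]
  ]
}}

```text
time: 5.05
tool_pos: [0.5013, 0.1356, 0.2178]
tool_rot: [0.083, 0.994, 0.07, 0.003]
contact_force: [0.3, 0.6, 0.2]
gripper_width: 0.651
```

Run:
```python
from h import *
Rt=tgtR(Q[2],-.3); zt=Rt.apply([0,0,1])
h=W(Q,np.array([-.152,-.17,.06])); print(pose()[0],h)
plan(h+.0187*zt-.07*zt,Rt,8)
```

```text
[0.50133611 0.13558174 0.21782298] [ 0.60165766 -0.1684977   0.06      ]
[0.67 0.01 0.  ] [0.18 0.96 0.51]
[0.67 0.01 0.  ] [0.18 0.99 0.45]
[0.67 0.01 0.  ] [0.18 1.01 0.39]
[0.67 0.01 0.  ] [0.18 1.03 0.33]
[0.67 0.01 0.  ] [0.18 1.05 0.27]
[0.67 0.01 0.  ] [0.18 1.07 0.21]
[0.67 0.01 0.  ] [0.18 1.08 0.15]
[0.67 0.01 0.  ] [0.18 1.08 0.08]
```

Run:
```python
from h import *
p,r,s=pose()
Rt=tgtR(Q[2],-.3); zt=Rt.apply([0,0,1])
h=W(Q,np.array([-.152,-.17,.06])); 
e=h+.0187*zt-.07*zt
m=p+.4*(e-p); m[2]=p[2]; Rm=r*R.from_rotvec(.4*(r.inv()*Rt).as_rotvec())
plan(m,Rm,4); plan(e,Rt,6,m,Rm)
```

```text
[0.54 0.01 0.  ] [0.14 0.81 0.14]
[0.54 0.01 0.  ] [0.14 0.82 0.1 ]
[0.54 0.01 0.  ] [0.14 0.82 0.06]
[0.54 0.01 0.  ] [0.14 0.83 0.02]
[0.54 0.01 0.  ] [0.14 0.83 0.44]
[0.54 0.01 0.  ] [0.14 0.85 0.4 ]
[0.54 0.01 0.  ] [0.14 0.87 0.36]
[0.54 0.01 0.  ] [0.14 0.89 0.32]
[0.54 0.01 0.  ] [0.14 0.9  0.27]
[0.54 0.01 0.  ] [0.14 0.91 0.23]
```

Request:
{"op": "carry_out", "data": {
  "moves": [
    [[0.54, 0, 0, 0.14, 0.81, 0.14, 0.3], [0.54, 0, 0, 0.14, 0.82, 0.1, 0.3], [0.54, 0, 0, 0.14, 0.82, 0.06, 0.3], [0.54, 0, 0, 0.14, 0.83, 0.02, 0.3], [0.54, 0, 0, 0.14, 0.83, 0.44, 0.3], [0.54, 0, 0, 0.14, 0.85, 0.4, 0.3], [0.54, 0, 0, 0.14, 0.87, 0.36, 0.3], [0.54, 0, 0, 0.14, 0.89, 0.32, 0.3]]
  ]
}}

```text
time: 5.72
tool_pos: [0.5843, -0.1211, 0.145]
tool_rot: [-0.105, 0.992, 0.07, -0.007]
contact_force: [0.8, 0.0, 1.6]
gripper_width: 0.651
```

Request:
{"op": "carry_out", "data": {
  "moves": [
    [[0.54, 0, 0, 0.14, 0.9, 0.27, 0.3], [0.54, 0, 0, 0.14, 0.91, 0.23, 0.3], [0, 0, 0, 0, 0, 0, 0.3]]
  ]
}}

```text
time: 5.97
tool_pos: [0.6022, -0.1883, 0.1013]
tool_rot: [-0.153, 0.986, 0.065, -0.015]
contact_force: [-0.7, 0.7, -1.5]
gripper_width: 0.651
```

```bash
python3 chk.py
python3 - <<'E'
from h import *
Rt=tgtR(Q[2],-.3); zt=Rt.apply([0,0,1])
h=W(Q,np.array([-.152,-.17,.06])); 
plan(h+.0187*zt,Rt,3)
from plant import grab_frame
for n in("side","top"):
    f=grab_frame(n); a=f["frame"][180:300,230:400,::-1] if n=="side" else f["frame"][120:250,240:400,::-1]
    cv2.imwrite(f"pics/{n}4.png",cv2.resize(cv2.convertScaleAbs(a,alpha=1.7),None,fx=4.7,fy=4.6,interpolation=2)); np.savez(f"pics/{n}4.npz",**f)
E
```

```text
t 5.97 grasp trimmer frame [-0.154  -0.1954  0.1191] F trimmer [-0.63  0.84 -1.49] mom [-0.11  0.03 -0.04] w 0.651
lever ang/r 1.408 0.3652  arm ang 0.163 j [-0.53  0.28  1.6   0.24  1.46 -0.71]
tilt 0.308 yaw 0.134
[-0.03  0.03 -0.03] [ 0.02 -0.05  0.53]
[-0.03  0.03 -0.03] [ 0.02 -0.05  0.53]
[-0.03  0.03 -0.03] [ 0.02 -0.05  0.53]
```

View pics/side4.png

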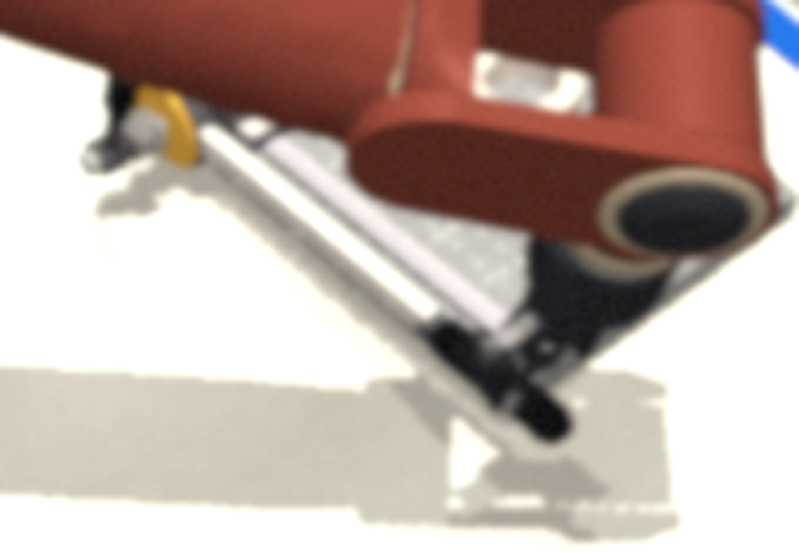

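View pics/top4.png

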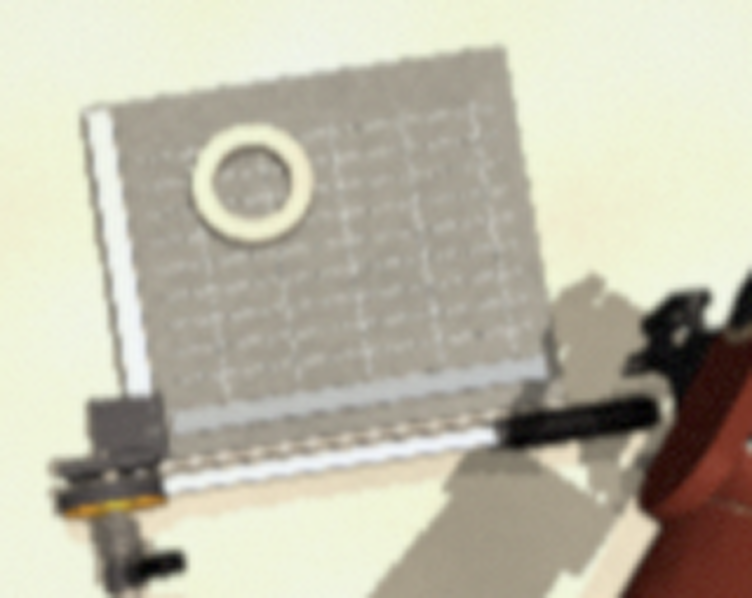

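Request:
{"op": "carry_out", "data": {
  "moves": [
    [[0, 0, 0, 0.02, -0.05, 0.53, 0.3], [0, 0, 0, 0.02, -0.05, 0.53, 0.3], [0, 0, 0, 0.01, -0.05, 0.5, 0.3], [0, 0, 0, 0, 0, 0, 0], [0, 0, 0, 0, 0, 0, -0.2]]
  ]
}}

```text
time: 6.48
tool_pos: [0.6022, -0.1565, 0.0516]
tool_rot: [-0.151, 0.986, 0.071, -0.012]
contact_force: [-0.2, 0.6, 0.2]
gripper_width: 0.402
```

```bash
python3 chk.py
```

```text
t 6.48 grasp trimmer frame [-0.1498 -0.1638  0.0695] F trimmer [-0.11  0.57  0.21] mom [-0.15 -0.05 -0.01] w 0.402
lever ang/r 1.542 0.3289  arm ang 0.029 j [-0.48  0.31  1.66  0.25  1.36 -0.7 ]
tilt 0.304 yaw 0.143
```

Request:
{"op": "carry_out", "data": {
  "moves": [
    [[0, 0, 0, 0, 0.2, 0.18, -0.2], [0, 0, 0, 0, 0, 0, -0.25], [0, 0, 0, 0, 0, 0, -0.28], [0, 0, 0, 0, 0, 0, -0.3]]
  ]
}}

```text
time: 6.82
tool_pos: [0.604, -0.1641, 0.0425]
tool_rot: [-0.15, 0.986, 0.069, -0.011]
contact_force: [0.2, 0.1, 0.1]
gripper_width: 0.35
```

```bash
python3 chk.py
```

```text
t 6.82 grasp trimmer frame [-0.1491 -0.1716  0.0604] F trimmer [0.16 0.04 0.05] mom [-0.19 -0.09 -0.05] w 0.35
lever ang/r 1.57 0.3366  arm ang 0.001 j [-0.49  0.33  1.65  0.25  1.35 -0.71]
tilt 0.303 yaw 0.141
```

Request:
{"op": "carry_out", "data": {
  "moves": [
    [[0, 0, 0, 0, 0, 0, -0.36], [0, 0, 0, 0, 0, 0, -0.5], [0, 0, 0, 0, 0, 0, -1]]
  ]
}}

```text
time: 7.07
tool_pos: [0.6055, -0.1641, 0.043]
tool_rot: [-0.15, 0.986, 0.07, -0.009]
contact_force: [6.1, 0.6, -0.6]
gripper_width: 0.291
```

```bash
python3 chk.py; python3 tw.py .0175
```

```text
t 7.07 grasp trimmer frame [-0.1476 -0.1717  0.0609] F trimmer [ 6.11 -0.19 -0.55] mom [-0.18 -0.84 -0.07] w 0.291
lever ang/r 1.568 0.3367  arm ang 0.003 j [-0.49  0.33  1.65  0.25  1.35 -0.71]
tilt 0.301 yaw 0.141
turn [-0.201 -0.001 -0.001] shift [ 0.001 -0.036 -0.141]
```

Request:
{"op": "carry_out", "data": {
  "moves": [
    [[0, 0, 0, 0.03, 0, 0, -1], [-0.03, 0, 0, 0, -0.005, -0.021, -1], [-0.03, 0, 0, 0, -0.005, -0.021, -1]]
  ]
}}

```text
time: 7.32
tool_pos: [0.6054, -0.1642, 0.0433]
tool_rot: [-0.147, 0.987, 0.069, -0.01]
contact_force: [5.5, -2.5, -4.0]
gripper_width: 0.288
```

```bash
python3 chk.py
```

```text
t 7.32 grasp trimmer frame [-0.1477 -0.1717  0.0612] F trimmer [ 5.12 -3.22 -4.04] mom [-0.57 -0.91 -0.03] w 0.288
lever ang/r 1.567 0.3367  arm ang 0.004 j [-0.49  0.33  1.65  0.24  1.34 -0.71]
tilt 0.296 yaw 0.14
```

Request:
{"op": "carry_out", "data": {
  "moves": [
    [[-0.03, 0, 0, 0.03, -0.005, -0.021, -1], [-0.03, 0, 0, 0.03, -0.005, -0.021, -1]]
  ]
}}

```text
time: 7.48
tool_pos: [0.6055, -0.1642, 0.044]
tool_rot: [-0.145, 0.987, 0.07, -0.013]
contact_force: [-2.8, -6.8, -3.6]
gripper_width: 0.29
```

```bash
python3 chk.py
```

```text
t 7.48 grasp trimmer frame [-0.1475 -0.1716  0.0619] F trimmer [-3.71 -6.34 -3.63] mom [-1.16  0.16  0.35] w 0.29
lever ang/r 1.565 0.3367  arm ang 0.006 j [-0.49  0.33  1.65  0.24  1.35 -0.7 ]
tilt 0.291 yaw 0.142
```

Request:
{"op": "carry_out", "data": {
  "moves": [
    [[-0.04, 0, 0, 0, -0.007, -0.028, -1], [-0.04, 0, 0, 0, -0.007, -0.028, -1]]
  ]
}}

```text
time: 7.65
tool_pos: [0.6055, -0.1644, 0.046]
tool_rot: [-0.141, 0.987, 0.07, -0.012]
contact_force: [-0.0, -5.2, -4.3]
gripper_width: 0.286
```

```bash
python3 chk.py
```

```text
t 7.65 grasp trimmer frame [-0.1475 -0.1717  0.064 ] F trimmer [-0.76 -5.16 -4.26] mom [-1.08 -0.25  0.18] w 0.286
lever ang/r 1.559 0.3367  arm ang 0.012 j [-0.49  0.32  1.65  0.23  1.35 -0.7 ]
tilt 0.284 yaw 0.141
```

Request:
{"op": "carry_out", "data": {
  "moves": [
    [[-0.1, 0, 0, 0, 0.03, -0.07, -1], [-0.15, 0, 0, 0, 0, -0.105, -1], [-0.15, 0, 0, 0, -0.027, -0.105, -1], [-0.15, 0, 0, 0, -0.027, -0.105, -1]]
  ]
}}

```text
time: 7.98
tool_pos: [0.6055, -0.1647, 0.0608]
tool_rot: [-0.12, 0.99, 0.07, -0.011]
contact_force: [-1.6, 4.4, -8.0]
gripper_width: 0.287
```

```bash
cat >> chk.py <<'E'
# torque about pivot from tool force at grasp/TCP (support torque lifting arm positive), in N at handle .325
tc=np.array([c*(p-np.array([Q[0],Q[1],0]))[0]+sn*(p-np.array([Q[0],Q[1],0]))[1],-sn*(p[0]-Q[0])+c*(p[1]-Q[1]),p[2]])
ry,rz=L[1]-.165,L[2]-.06; print("arm lift force at handle (tangential)",((ry*F[2]-rz*F[1])/.325).round(2),"radial", ((ry*F[1]+rz*F[2])/np.hypot(ry,rz)).round(2))
E
python3 chk.py; python3 tw.py .0175
```

```text
t 7.98 grasp trimmer frame [-0.1475 -0.1712  0.079 ] F trimmer [-0.95  4.56 -8.  ] mom [ 0.39 -0.07  0.1 ] w 0.287
lever ang/r 1.514 0.3368  arm ang 0.056 j [-0.47  0.29  1.66  0.2   1.34 -0.67]
tilt 0.241 yaw 0.142
arm lift force at handle (tangential) 8.01 radial -5.0
turn [-0.201 -0.001  0.001] shift [-0.001 -0.035 -0.141]
```

Request:
{"op": "carry_out", "data": {
  "moves": [
    [[-0.15, 0, 0, 0, -0.04, -0.105, -1], [-0.15, 0, 0, 0, -0.027, -0.105, -1], [-0.15, 0, 0, 0, -0.027, -0.105, -1]]
  ]
}}

```text
time: 8.23
tool_pos: [0.6055, -0.1644, 0.0747]
tool_rot: [-0.1, 0.992, 0.07, -0.01]
contact_force: [-4.3, 4.8, -7.5]
gripper_width: 0.286
```

```bash
python3 chk.py
```

```text
t 8.23 grasp trimmer frame [-0.1475 -0.1701  0.093 ] F trimmer [-3.58  5.37 -7.48] mom [0.37 0.29 0.2 ] w 0.286
lever ang/r 1.473 0.3368  arm ang 0.098 j [-0.46  0.26  1.66  0.17  1.34 -0.65]
tilt 0.2 yaw 0.142
arm lift force at handle (tangential) 7.17 radial -6.07
```

Request:
{"op": "carry_out", "data": {
  "moves": [
    [[-0.15, 0, 0, 0, -0.027, -0.105, -1], [-0.15, 0, 0, 0, -0.027, -0.105, -1]]
  ]
}}

```text
time: 8.4
tool_pos: [0.6054, -0.1639, 0.0833]
tool_rot: [-0.087, 0.994, 0.07, -0.009]
contact_force: [-4.6, 4.3, -8.5]
gripper_width: 0.289
```

```bash
python3 chk.py
```

```text
t 8.4 grasp trimmer frame [-0.1476 -0.1692  0.1018] F trimmer [-3.97  4.87 -8.46] mom [0.47 0.23 0.17] w 0.289
lever ang/r 1.447 0.3368  arm ang 0.124 j [-0.45  0.24  1.67  0.15  1.34 -0.63]
tilt 0.174 yaw 0.142
arm lift force at handle (tangential) 8.08 radial -5.89
```

Request:
{"op": "carry_out", "data": {
  "moves": [
    [[0, 0, 0, 0, 0, 0, -1], [0.05, 0, 0, 0, 0.009, 0.035, -1], [0.15, 0, 0, 0, 0.027, 0.105, -1], [0.15, 0, 0, 0, 0.027, 0.105, -1]]
  ]
}}

```text
time: 8.73
tool_pos: [0.6056, -0.1644, 0.0739]
tool_rot: [-0.102, 0.992, 0.07, -0.01]
contact_force: [-6.0, 5.6, -4.2]
gripper_width: 0.289
```

```bash
python3 chk.py
```

```text
t 8.73 grasp trimmer frame [-0.1474 -0.1703  0.0922] F trimmer [-5.23  6.34 -4.23] mom [0.64 0.55 0.32] w 0.289
lever ang/r 1.475 0.3369  arm ang 0.096 j [-0.46  0.26  1.66  0.17  1.34 -0.65]
tilt 0.206 yaw 0.142
arm lift force at handle (tangential) 3.74 radial -6.72
```

Request:
{"op": "carry_out", "data": {
  "moves": [
    [[0.15, 0, 0, 0, 0.027, 0.105, -1], [0.15, 0, 0, 0, 0.027, 0.105, -1]]
  ]
}}

```text
time: 8.9
tool_pos: [0.6057, -0.1646, 0.0657]
tool_rot: [-0.116, 0.991, 0.07, -0.011]
contact_force: [-7.3, 7.0, -0.1]
gripper_width: 0.291
```

```bash
python3 chk.py
```

```text
t 8.9 grasp trimmer frame [-0.1474 -0.171   0.0839] F trimmer [-6.24  7.96 -0.09] mom [0.89 0.83 0.36] w 0.291
lever ang/r 1.5 0.3369  arm ang 0.071 j [-0.47  0.28  1.66  0.19  1.34 -0.67]
tilt 0.233 yaw 0.143
arm lift force at handle (tangential) -0.49 radial -7.95
```

Request:
{"op": "carry_out", "data": {
  "moves": [
    [[0.15, 0, 0, -0.03, -0.02, 0.105, -1], [0.15, 0, 0, -0.03, 0, 0.105, -1]]
  ]
}}

```text
time: 9.07
tool_pos: [0.6057, -0.1646, 0.0595]
tool_rot: [-0.126, 0.99, 0.07, -0.008]
contact_force: [0.1, -0.7, 1.6]
gripper_width: 0.289
```

```bash
python3 chk.py
```

```text
t 9.07 grasp trimmer frame [-0.1474 -0.1714  0.0776] F trimmer [-0.01 -0.7   1.59] mom [-0.2  -0.04  0.16] w 0.289
lever ang/r 1.518 0.3368  arm ang 0.052 j [-0.48  0.29  1.66  0.21  1.34 -0.68]
tilt 0.253 yaw 0.142
arm lift force at handle (tangential) -1.61 radial 0.78
```

Request:
{"op": "carry_out", "data": {
  "moves": [
    [[0.1, 0, 0, 0, 0.015, 0.07, -1]]
  ]
}}

```text
time: 9.15
tool_pos: [0.6057, -0.1646, 0.0565]
tool_rot: [-0.13, 0.989, 0.07, -0.009]
contact_force: [-1.0, 0.2, 2.6]
gripper_width: 0.289
```

```bash
python3 chk.py
```

```text
t 9.15 grasp trimmer frame [-0.1474 -0.1715  0.0746] F trimmer [-0.99  0.31  2.56] mom [-0.02  0.24  0.27] w 0.289
lever ang/r 1.527 0.3368  arm ang 0.043 j [-0.48  0.3   1.66  0.22  1.34 -0.69]
tilt 0.262 yaw 0.141
arm lift force at handle (tangential) -2.66 radial -0.2
```

Request:
{"op": "carry_out", "data": {
  "moves": [
    [[0, 0, 0, 0, 0, 0, -1], [-0.1, 0, 0, 0, -0.017, -0.07, -1], [-0.2, 0, 0, 0, -0.035, -0.141, -1], [-0.2, 0, 0, 0, -0.035, -0.141, -1], [-0.2, 0, 0, 0, -0.035, -0.141, -1], [-0.2, 0, 0, 0, -0.035, -0.141, -1]]
  ]
}}

```text
time: 9.65
tool_pos: [0.6055, -0.164, 0.0811]
tool_rot: [-0.09, 0.993, 0.07, -0.006]
contact_force: [6.1, -2.4, -8.2]
gripper_width: 0.284
```

```bash
python3 chk.py;python3 tw.py .0262
```

```text
t 9.65 grasp trimmer frame [-0.1476 -0.1695  0.0995] F trimmer [ 5.68 -3.21 -8.25] mom [-0.65 -1.17 -0.01] w 0.284
lever ang/r 1.453 0.3368  arm ang 0.118 j [-0.45  0.24  1.67  0.16  1.33 -0.64]
tilt 0.181 yaw 0.141
arm lift force at handle (tangential) 8.88 radial 2.22
turn [-0.3   -0.001 -0.   ] shift [ 0.    -0.053 -0.211]
```

Request:
{"op": "carry_out", "data": {
  "moves": [
    [[-0.3, 0, 0, 0.02, -0.053, -0.211, -1], [-0.3, 0, 0, 0.01, -0.053, -0.211, -1], [-0.3, 0, 0, 0, -0.053, -0.211, -1], [-0.3, 0, 0, 0, -0.053, -0.211, -1], [-0.3, 0, 0, 0, -0.053, -0.211, -1], [-0.3, 0, 0, 0, -0.053, -0.211, -1]]
  ]
}}

```text
time: 10.15
tool_pos: [0.6043, -0.1566, 0.1327]
tool_rot: [-0.013, 0.997, 0.07, -0.002]
contact_force: [2.6, -4.0, -7.4]
gripper_width: 0.292
```

```bash
python3 chk.py;python3 tw.py .0262
```

```text
t 10.15 grasp trimmer frame [-0.1478 -0.1591  0.1514] F trimmer [ 2.02 -4.33 -7.42] mom [-0.47 -0.54  0.22] w 0.292
lever ang/r 1.296 0.3367  arm ang 0.275 j [-0.38  0.14  1.69  0.02  1.33 -0.53]
tilt 0.026 yaw 0.141
arm lift force at handle (tangential) 8.62 radial 2.15
turn [-0.3   -0.001  0.001] shift [-0.    -0.053 -0.211]
```

Request:
{"op": "carry_out", "data": {
  "moves": [
    [[-0.3, 0, 0, 0, -0.048, -0.211, -1], [-0.3, 0, 0, 0, -0.053, -0.211, -1], [-0.3, 0, 0, 0, -0.053, -0.211, -1], [-0.3, 0, 0, 0, -0.053, -0.211, -1], [-0.3, 0, 0, 0, -0.053, -0.211, -1], [-0.3, 0, 0, 0, -0.053, -0.211, -1], [-0.3, 0, 0, 0, -0.053, -0.211, -1], [-0.3, 0, 0, 0, -0.053, -0.211, -1]]
  ]
}}

```text
time: 10.82
tool_pos: [0.6008, -0.1347, 0.1982]
tool_rot: [0.09, 0.993, 0.07, 0.004]
contact_force: [-1.6, -0.3, -8.5]
gripper_width: 0.288
```

```bash
python3 chk.py;python3 tw.py .0262
```

```text
t 10.82 grasp trimmer frame [-0.1481 -0.1331  0.2166] F trimmer [-1.62 -0.11 -8.5 ] mom [ 0.39 -0.    0.12] w 0.288
lever ang/r 1.087 0.3367  arm ang 0.484 j [-0.27  0.02  1.71 -0.17  1.35 -0.37]
tilt -0.181 yaw 0.141
arm lift force at handle (tangential) 7.86 radial -3.85
turn [-0.3   -0.001  0.001] shift [-0.001 -0.054 -0.21 ]
```

Request:
{"op": "carry_out", "data": {
  "moves": [
    [[-0.3, 0, 0, 0, -0.06, -0.211, -1], [-0.3, 0, 0, 0, -0.058, -0.211, -1], [-0.3, 0, 0, 0, -0.053, -0.211, -1], [-0.3, 0, 0, 0, -0.053, -0.211, -1], [-0.15, 0, 0, 0, -0.027, -0.105, -1], [0, 0, 0, 0, 0, 0, -1]]
  ]
}}

```text
time: 11.32
tool_pos: [0.5979, -0.1161, 0.2332]
tool_rot: [0.148, 0.986, 0.07, 0.008]
contact_force: [-5.6, -0.8, -7.9]
gripper_width: 0.284
```

```bash
python3 chk.py;python3 tw.py -.01
```

```text
t 11.32 grasp trimmer frame [-0.1484 -0.1121  0.2511] F trimmer [-5.66 -0.   -7.93] mom [ 0.35  0.31 -0.06] w 0.284
lever ang/r 0.967 0.3366  arm ang 0.604 j [-0.19 -0.03  1.71 -0.29  1.37 -0.28]
tilt -0.298 yaw 0.141
arm lift force at handle (tangential) 6.77 radial -4.5
turn [ 0.115  0.001 -0.   ] shift [0.    0.021 0.08 ]
```

Request:
{"op": "carry_out", "data": {
  "moves": [
    [[0.05, 0, 0, 0, 0.01, 0.04, -1], [0.1, 0, 0, 0, 0.018, 0.07, -1], [0.1, 0, 0, 0, 0.018, 0.07, -1]]
  ]
}}

```text
time: 11.57
tool_pos: [0.5985, -0.1202, 0.2264]
tool_rot: [0.136, 0.988, 0.07, 0.007]
contact_force: [-5.8, 2.5, -5.6]
gripper_width: 0.289
```

```bash
python3 chk.py
```

```text
t 11.57 grasp trimmer frame [-0.1484 -0.1167  0.2444] F trimmer [-5.4   3.28 -5.62] mom [ 0.67  0.44 -0.05] w 0.289
lever ang/r 0.991 0.3367  arm ang 0.58 j [-0.2  -0.02  1.71 -0.26  1.37 -0.3 ]
tilt -0.274 yaw 0.141
arm lift force at handle (tangential) 3.02 radial -5.82
```

Request:
{"op": "carry_out", "data": {
  "moves": [
    [[0.1, 0, 0, 0, 0.018, 0.07, -1], [0.1, 0, 0, 0, 0.018, 0.07, -1]]
  ]
}}

```text
time: 11.73
tool_pos: [0.599, -0.1228, 0.2217]
tool_rot: [0.127, 0.989, 0.07, 0.007]
contact_force: [-6.0, 3.7, -3.6]
gripper_width: 0.286
```

```bash
python3 chk.py
```

```text
t 11.73 grasp trimmer frame [-0.1483 -0.1197  0.2398] F trimmer [-5.43  4.51 -3.6 ] mom [ 0.8   0.55 -0.03] w 0.286
lever ang/r 1.008 0.3367  arm ang 0.563 j [-0.21 -0.01  1.71 -0.25  1.36 -0.31]
tilt -0.256 yaw 0.141
arm lift force at handle (tangential) 0.66 radial -5.74
```

Request:
{"op": "carry_out", "data": {
  "moves": [
    [[0.1, 0, 0, -0.03, 0, 0.07, -1], [0.1, 0, 0, -0.02, 0, 0.07, -1], [0.1, 0, 0, 0, 0.018, 0.07, -1]]
  ]
}}

```text
time: 11.98
tool_pos: [0.5995, -0.1262, 0.2153]
tool_rot: [0.115, 0.991, 0.07, 0.009]
contact_force: [-0.8, 5.9, -1.6]
gripper_width: 0.284
```

```bash
python3 chk.py
```

```text
t 11.98 grasp trimmer frame [-0.1484 -0.1235  0.2335] F trimmer [ 0.01  5.96 -1.62] mom [ 0.94 -0.11  0.21] w 0.284
lever ang/r 1.029 0.3367  arm ang 0.541 j [-0.23 -0.01  1.71 -0.22  1.35 -0.33]
tilt -0.231 yaw 0.142
arm lift force at handle (tangential) -1.75 radial -5.94
```

Request:
{"op": "carry_out", "data": {
  "moves": [
    [[0.1, 0, 0, 0, 0.018, 0.07, -1], [0.1, 0, 0, 0, 0.018, 0.07, -1]]
  ]
}}

```text
time: 12.15
tool_pos: [0.5999, -0.1289, 0.21]
tool_rot: [0.106, 0.992, 0.07, 0.008]
contact_force: [-0.6, 5.5, -1.1]
gripper_width: 0.287
```

```bash
python3 chk.py
```

```text
t 12.15 grasp trimmer frame [-0.1483 -0.1266  0.2283] F trimmer [ 0.16  5.52 -1.06] mom [ 1.02 -0.15  0.24] w 0.287
lever ang/r 1.047 0.3367  arm ang 0.523 j [-0.24  0.    1.71 -0.2   1.35 -0.35]
tilt -0.214 yaw 0.142
arm lift force at handle (tangential) -1.91 radial -5.31
```

Request:
{"op": "carry_out", "data": {
  "moves": [
    [[-0.1, 0, 0, 0, -0.04, -0.07, -1], [-0.2, 0, 0, 0, -0.05, -0.141, -1], [-0.2, 0, 0, 0, -0.045, -0.141, -1], [-0.2, 0, 0, 0, -0.036, -0.141, -1], [-0.2, 0, 0, 0, -0.036, -0.141, -1], [0, 0, 0, 0, 0, 0.02, -1], [0, 0, 0, 0, 0, 0.02, -1], [0, 0, 0, 0, 0, 0, -1]]
  ]
}}

```text
time: 12.82
tool_pos: [0.5981, -0.1175, 0.2311]
tool_rot: [0.148, 0.986, 0.07, 0.011]
contact_force: [3.6, -4.6, -2.7]
gripper_width: 0.285
```

```bash
python3 chk.py
```

```text
t 12.82 grasp trimmer frame [-0.1486 -0.1135  0.249 ] F trimmer [ 2.94 -5.02 -2.69] mom [-0.31 -0.95  0.39] w 0.285
lever ang/r 0.975 0.3366  arm ang 0.596 j [-0.19 -0.03  1.72 -0.29  1.36 -0.28]
tilt -0.298 yaw 0.142
arm lift force at handle (tangential) 5.22 radial 2.64
```

Request:
{"op": "carry_out", "data": {
  "moves": [
    [[0, 0, 0, 0.02, 0.02, 0.02, -1], [0, 0, 0, 0, 0, 0, -0.38], [0, 0, 0, 0, 0, 0, -0.2], [0, 0, 0, 0, 0, 0, 0], [0, 0, 0, 0, 0, 0, 0.3], [0, 0, 0, 0, 0, 0, 0.3]]
  ]
}}

```text
time: 13.32
tool_pos: [0.5981, -0.1172, 0.2296]
tool_rot: [0.146, 0.987, 0.07, 0.009]
contact_force: [0.4, -0.0, 0.1]
gripper_width: 0.648
```

Request:
{"op": "carry_out", "data": {
  "moves": [
    [[0, 0, 0, 0, 0, -0.4, 0.3], [0, 0, 0, 0, 0, -0.6, 0.3], [0, 0, 0, 0, 0, -0.6, 0.3], [0, 0, 0, 0, 0, 0, 0.3]]
  ]
}}

```text
time: 13.65
tool_pos: [0.5977, -0.0985, 0.2971]
tool_rot: [0.147, 0.987, 0.07, 0.014]
contact_force: [-0.2, -0.1, 1.1]
gripper_width: 0.654
```

```bash
python3 chk.py
python3 - <<'E'
from h import *
from plant import grab_frame
for n in("side","top"):
    f=grab_frame(n); a=f["frame"][130:290,210:400,::-1] if n=="side" else f["frame"][120:250,240:400,::-1]
    cv2.imwrite(f"pics/{n}5.png",cv2.resize(cv2.convertScaleAbs(a,alpha=1.7),None,fx=4,fy=3.7,interpolation=2)); np.savez(f"pics/{n}5.npz",**f)
E
```

```text
t 13.65 grasp trimmer frame [-0.1465 -0.0946  0.315 ] F trimmer [-0.23 -0.05  1.09] mom [ 0.15 -0.03  0.01] w 0.654
lever ang/r 0.794 0.3639  arm ang 0.776 j [-0.16 -0.07  1.65 -0.28  1.47 -0.28]
tilt -0.297 yaw 0.142
arm lift force at handle (tangential) -0.83 radial 0.8
```

View pics/side5.png

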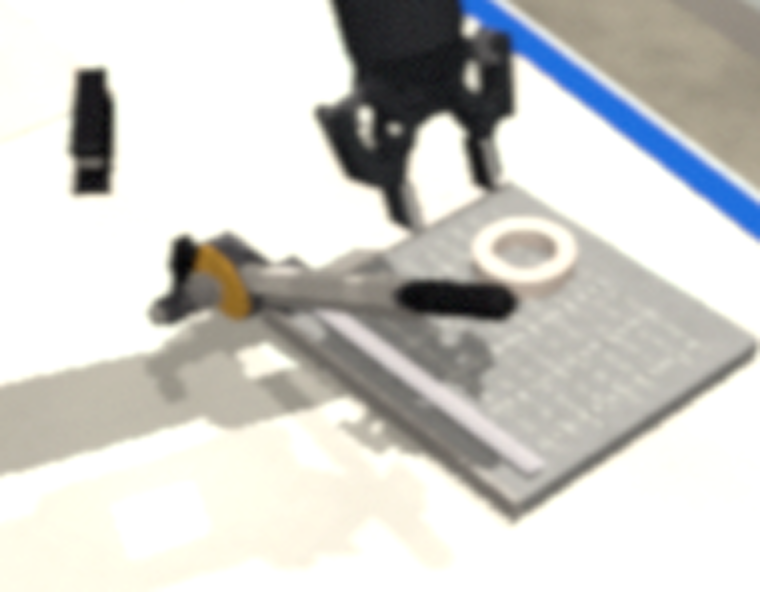

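View pics/top5.png

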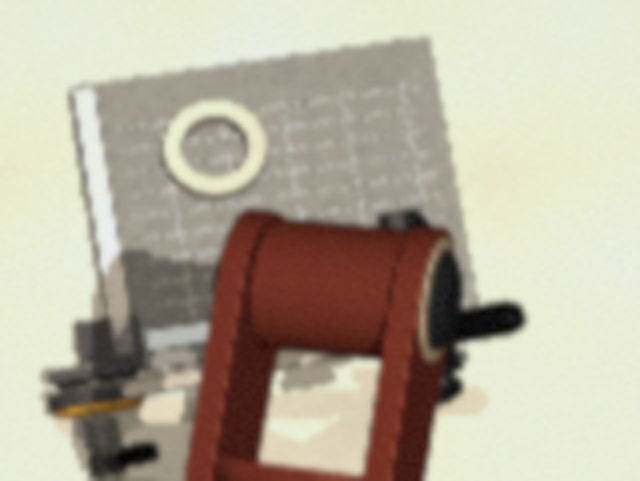

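Request:
{"op": "carry_out", "data": {
  "moves": [
    [[0, 0, 0, 0, 0, 0, 0.3], [0, 0, 0, 0, 0, 0, 0.3], [0, 0, 0, 0, 0, 0, 0.3], [0, 0, 0, 0, 0, 0, 0.3], [0, 0, 0, 0, 0, 0, 0.3], [0, 0, 0, 0, 0, 0, 0.3], [0, 0, 0, 0, 0, 0, 0.3], [0, 0, 0, 0, 0, 0, 0.3]]
  ]
}}

```text
time: 14.42
tool_pos: [0.5957, -0.099, 0.2905]
tool_rot: [0.146, 0.987, 0.07, 0.009]
contact_force: [-0.3, -0.7, -0.4]
gripper_width: 0.651
```

Request:
{"op": "carry_out", "data": {
  "moves": [
    [[0, 0, 0, 0, 0, 0, 0.3], [0, 0, 0, 0, 0, 0, 0.3], [0, 0, 0, 0, 0, 0, 0.3], [0, 0, 0, 0, 0, 0, 0.3], [0, 0, 0, 0, 0, 0, 0.3], [0, 0, 0, 0, 0, 0, 0.3], [0, 0, 0, 0, 0, 0, 0.3], [0, 0, 0, 0, 0, 0, 0.3]]
  ]
}}

```text
time: 15.08
tool_pos: [0.5956, -0.099, 0.2906]
tool_rot: [0.146, 0.987, 0.07, 0.009]
contact_force: [-0.6, -0.1, 0.4]
gripper_width: 0.654
```

Run:
```python
from h import *
from plant import grab_frame
f=grab_frame("side"); g=np.load("pics/side5.npz")["frame"]
d=np.abs(f["frame"].astype(int)-g).sum(2)[150:290,240:400]; print(d.max(), (d>60).sum())
for th in (.5,.55,.6,.65): print(th, proj("side",W(Q,handle(th))).round(1), proj("side",W(Q,handle(th,.377))).round(1))
cv2.imwrite("pics/s6.png",cv2.resize(cv2.convertScaleAbs(f["frame"][185:235,285:355,::-1],alpha=1.7),None,fx=10,fy=10,interpolation=2))
n={}
for k in("side0","side5"):
    n[k]=cv2.cvtColor(np.load(f"pics/{k}.npz")["frame"],cv2.COLOR_RGB2GRAY)
t=n["side0"][195:235,360:405]; r=cv2.matchTemplate(n["side5"][185:245,350:415],t,5); print(cv2.minMaxLoc(r))
Rt=tgtR(Q[2],.3);
```

```text
321 531
0.5 [326.5 215.4] [338.6 217.9]
0.55 [324.4 209.9] [336.1 211.2]
0.6 [322.  204.2] [333.4 204.3]
0.65 [319.5 198.5] [330.4 197.5]
(-0.22022922337055206, 0.999442994594574, (20, 0), (10, 10))
```

View pics/s6.png

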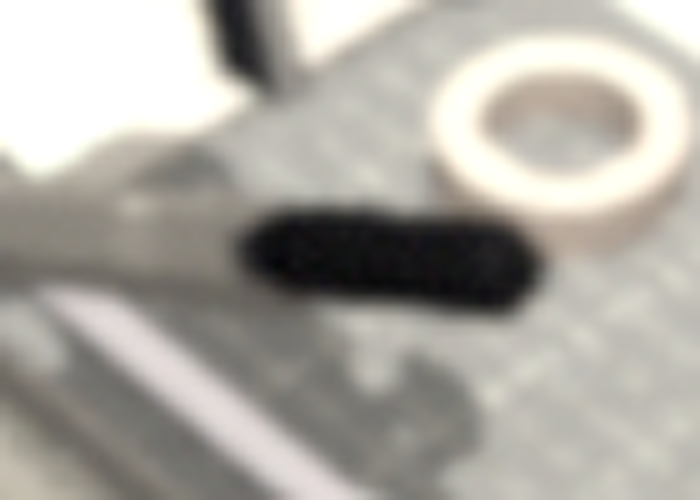

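Run:
```python
from h import *
from plant import grab_frame
f=grab_frame("side"); a=np.load("pics/side5.npz")
d=np.abs(f["frame"].astype(int)-a["frame"]).sum(2)[195:225,300:345]; print("handle region diff",d.max(),(d>60).sum())
T=f["world_from_camera"]
for z in(a,f):
  for u,v in((312,209),(320,210),(324,210),(330,211),(334,211)):
    q=z["z_map"][v,u]; p=T[:3,:3]@(np.linalg.solve(f["K"],[u,v,1])*q)+T[:3,3]
    c,s=np.cos(Q[2]),np.sin(Q[2]);e=p-[Q[0],Q[1],0]; L=np.array([c*e[0]+s*e[1],-s*e[0]+c*e[1],p[2]]); print((u,v),L.round(3),np.arctan2(L[2]-.06,.165-L[1]).round(3))
```

```text
handle region diff 66 4
(312, 209) [-0.161 -0.075  0.213] 0.568
(320, 210) [-0.161 -0.107  0.233] 0.565
(324, 210) [-0.159 -0.121  0.241] 0.565
(330, 211) [-0.159 -0.144  0.255] 0.562
(334, 211) [-0.154 -0.153  0.258] 0.556
(312, 209) [-0.162 -0.076  0.215] 0.57
(320, 210) [-0.16  -0.107  0.232] 0.564
(324, 210) [-0.161 -0.123  0.244] 0.569
(330, 211) [-0.16  -0.145  0.256] 0.563
(334, 211) [-0.154 -0.153  0.258] 0.556
```

Run:
```python
from h import *
Rt=tgtR(Q[2],.28); zt=Rt.apply([0,0,1])
h=handle(.557,.337); h[0]=-.1485; print(h)
plan(W(Q,h)+.0187*zt,Rt,3)
```

```text
[-0.1485     -0.12106072  0.23815237]
[0.05 0.   0.01] [-0.    0.04  0.62]
[0.05 0.   0.01] [-0.    0.04  0.62]
[0.05 0.   0.01] [-0.    0.04  0.62]
```

Request:
{"op": "carry_out", "data": {
  "moves": [
    [[0.05, 0, 0, 0, 0.04, 0.6, 0.3], [0.05, 0, 0, 0, 0.04, 0.6, 0.3], [0.05, 0, 0, 0, 0.04, 0.6, 0.3], [0, 0, 0, 0, 0, 0, 0], [0, 0, 0, 0, 0, 0, -0.2], [0, 0, 0, 0, 0, 0, -0.25]]
  ]
}}

```text
time: 15.68
tool_pos: [0.5996, -0.1239, 0.2244]
tool_rot: [0.14, 0.988, 0.07, 0.01]
contact_force: [0.4, 0.3, 0.5]
gripper_width: 0.375
```

```bash
python3 chk.py
```

```text
t 15.68 grasp trimmer frame [-0.1479 -0.1203  0.2423] F trimmer [0.46 0.28 0.46] mom [ 0.08  0.01 -0.05] w 0.375
lever ang/r 1.002 0.3386  arm ang 0.569 j [-0.21 -0.02  1.71 -0.27  1.36 -0.3 ]
tilt -0.282 yaw 0.141
arm lift force at handle (tangential) -0.56 radial 0.02
```

Lower ~4 mm and close.

Request:
{"op": "carry_out", "data": {
  "moves": [
    [[0, 0, 0, -0.01, 0.02, 0.1, -0.28], [0, 0, 0, 0, 0, 0, -0.33], [0, 0, 0, 0, 0, 0, -0.4], [0, 0, 0, 0, 0, 0, -0.6], [0, 0, 0, 0, 0, 0, -1]]
  ]
}}

```text
time: 16.1
tool_pos: [0.5994, -0.126, 0.2204]
tool_rot: [0.14, 0.988, 0.07, 0.01]
contact_force: [0.8, -0.9, 1.1]
gripper_width: 0.287
```

```bash
python3 chk.py; python3 tw.py .0262
python3 - <<'E'
from h import *
from plant import grab_frame
f=grab_frame("side")
cv2.imwrite("pics/s7.png",cv2.resize(cv2.convertScaleAbs(f["frame"][175:235,285:365,::-1],alpha=1.7),None,fx=9,fy=9,interpolation=2))
E
```

```text
t 16.1 grasp trimmer frame [-0.1484 -0.1224  0.2383] F trimmer [ 0.7  -1.    1.14] mom [-0.16  0.01  0.16] w 0.287
lever ang/r 1.016 0.3382  arm ang 0.555 j [-0.21 -0.01  1.72 -0.27  1.35 -0.3 ]
tilt -0.282 yaw 0.142
arm lift force at handle (tangential) -0.46 radial 1.45
turn [-0.3   -0.001 -0.   ] shift [ 0.    -0.047 -0.213]
```

View pics/s7.png

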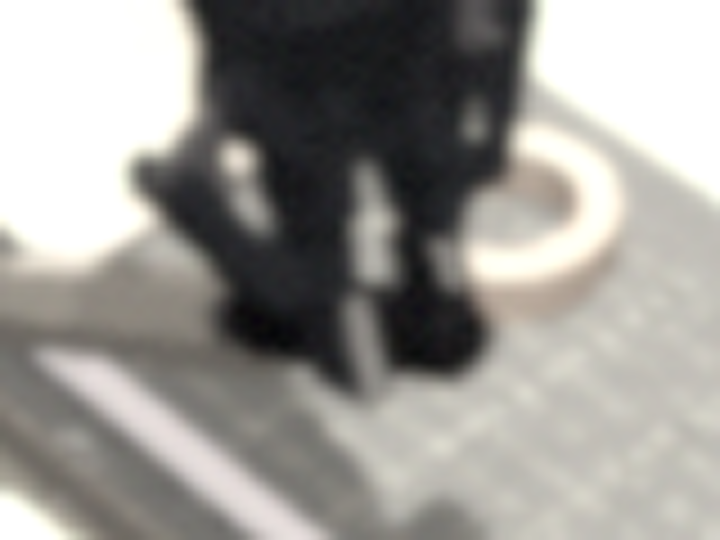

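Request:
{"op": "carry_out", "data": {
  "moves": [
    [[-0.1, 0, 0, 0, -0.016, -0.071, -1], [-0.2, 0, 0, 0, -0.031, -0.142, -1], [-0.3, 0, 0, 0, -0.047, -0.213, -1], [-0.3, 0, 0, 0, -0.047, -0.213, -1], [-0.3, 0, 0, 0, -0.047, -0.213, -1], [-0.3, 0, 0, 0, -0.047, -0.213, -1], [-0.3, 0, 0, 0, -0.047, -0.213, -1], [-0.3, 0, 0, 0, -0.047, -0.213, -1]]
  ]
}}

```text
time: 16.82
tool_pos: [0.5942, -0.0931, 0.27]
tool_rot: [0.231, 0.97, 0.069, 0.015]
contact_force: [3.2, -5.4, -4.1]
gripper_width: 0.291
```

```bash
python3 chk.py; python3 tw.py .0262
```

```text
t 16.82 grasp trimmer frame [-0.149  -0.0859  0.2867] F trimmer [ 2.44 -5.75 -4.14] mom [-0.14 -0.49  0.27] w 0.291
lever ang/r 0.836 0.3381  arm ang 0.735 j [-0.07 -0.06  1.71 -0.46  1.4  -0.16]
tilt -0.467 yaw 0.141
arm lift force at handle (tangential) 7.21 radial 1.49
turn [-0.3   -0.001  0.   ] shift [ 0.    -0.046 -0.214]
```

Request:
{"op": "carry_out", "data": {
  "moves": [
    [[-0.3, 0, 0, 0.01, -0.046, -0.214, -1], [-0.3, 0, 0, 0, -0.046, -0.214, -1], [-0.3, 0, 0, 0, -0.046, -0.214, -1], [-0.3, 0, 0, 0, -0.046, -0.214, -1], [-0.3, 0, 0, 0, -0.046, -0.214, -1], [-0.3, 0, 0, 0, -0.046, -0.214, -1], [-0.3, 0, 0, 0, -0.046, -0.214, -1]]
  ]
}}

```text
time: 17.4
tool_pos: [0.5877, -0.0511, 0.3135]
tool_rot: [0.318, 0.945, 0.067, 0.02]
contact_force: [-0.3, -4.4, -4.8]
gripper_width: 0.29
```

```bash
python3 chk.py; python3 tw.py .0262
python3 - <<'E'
from h import *
from plant import grab_frame
f=grab_frame("side")
cv2.imwrite("pics/s8.png",cv2.resize(cv2.convertScaleAbs(f["frame"][120:280,220:400,::-1],alpha=1.7),None,fx=4,fy=3.7,interpolation=2))
for th in(.85,.9,.95,1,1.05): print(th,[proj("side",W(Q,handle(th,r))).round(1) for r in(.272,.377)])
E
```

```text
t 17.4 grasp trimmer frame [-0.1497 -0.0405  0.3284] F trimmer [-0.89 -4.36 -4.82] mom [ 0.3  -0.17  0.1 ] w 0.29
lever ang/r 0.654 0.338  arm ang 0.917 j [ 0.07 -0.07  1.7  -0.65  1.49 -0.02]
tilt -0.649 yaw 0.14
arm lift force at handle (tangential) 6.64 radial -1.17
turn [-0.3   -0.001  0.001] shift [-0.    -0.046 -0.213]
0.85 [array([299.9, 181.3]), array([316.3, 170. ])]
0.9 [array([297.2, 176.8]), array([312.3, 163.3])]
0.95 [array([294.5, 172.5]), array([308.2, 156.7])]
1 [array([291.7, 168.2]), array([304. , 150.3])]
1.05 [array([288.8, 164.1]), array([299.6, 144.1])]
```

View pics/s8.png

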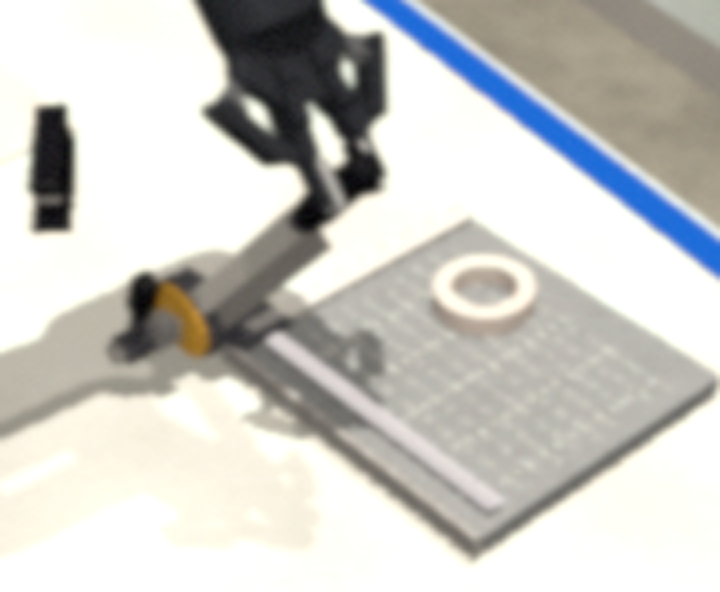

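Request:
{"op": "carry_out", "data": {
  "moves": [
    [[-0.3, 0, 0, 0, -0.046, -0.213, -1], [-0.3, 0, 0, 0, -0.046, -0.213, -1], [-0.3, 0, 0, 0, -0.046, -0.213, -1], [-0.2, 0, 0, 0, -0.031, -0.142, -1], [-0.2, 0, 0, 0, -0.031, -0.142, -1]]
  ]
}}

```text
time: 17.87
tool_pos: [0.5831, -0.0216, 0.3361]
tool_rot: [0.37, 0.926, 0.066, 0.023]
contact_force: [-4.3, -4.7, -6.1]
gripper_width: 0.285
```

```bash
python3 chk.py; python3 tw.py .01
python3 - <<'E'
from h import *
from plant import grab_frame
f=grab_frame("side")
cv2.imwrite("pics/s9.png",cv2.resize(cv2.convertScaleAbs(f["frame"][120:220,240:340,::-1],alpha=1.7),None,fx=6,fy=6,interpolation=2))
E
```

```text
t 17.87 grasp trimmer frame [-0.1501 -0.009   0.3497] F trimmer [-4.86 -4.05 -6.07] mom [ 0.61  0.22 -0.28] w 0.285
lever ang/r 0.541 0.3379  arm ang 1.03 j [ 0.17 -0.06  1.68 -0.76  1.56  0.05]
tilt -0.76 yaw 0.139
arm lift force at handle (tangential) 6.86 radial -3.12
turn [-0.115 -0.001  0.   ] shift [-0.    -0.018 -0.081]
```

View pics/s9.png

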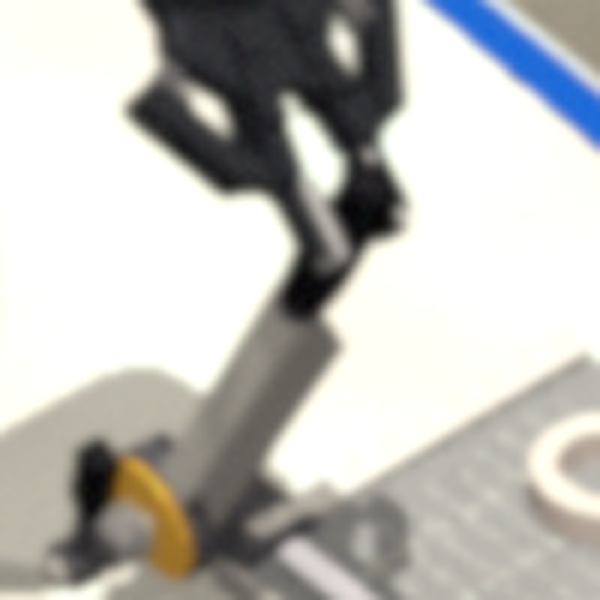

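Request:
{"op": "carry_out", "data": {
  "moves": [
    [[-0.12, 0, 0, -0.03, -0.05, -0.081, -1], [-0.12, 0, 0, 0, -0.018, -0.081, -1], [-0.12, 0, 0, 0, -0.018, -0.081, -1], [-0.12, 0, 0, 0, -0.018, -0.081, -1]]
  ]
}}

```text
time: 18.25
tool_pos: [0.5813, -0.0101, 0.3429]
tool_rot: [0.39, 0.918, 0.065, 0.026]
contact_force: [-0.2, -6.6, -8.3]
gripper_width: 0.292
```

```bash
python3 chk.py
```

```text
t 18.25 grasp trimmer frame [-0.1504  0.0031  0.3559] F trimmer [-1.13 -6.46 -8.35] mom [ 0.6  -0.21  0.05] w 0.292
lever ang/r 0.5 0.3373  arm ang 1.07 j [ 0.2  -0.06  1.68 -0.8   1.58  0.08]
tilt -0.802 yaw 0.14
arm lift force at handle (tangential) 10.04 radial -4.22
```

Request:
{"op": "carry_out", "data": {
  "moves": [
    [[-0.12, 0, 0, 0, -0.018, -0.081, -1], [-0.12, 0, 0, 0, -0.018, -0.081, -1]]
  ]
}}

```text
time: 18.42
tool_pos: [0.5803, -0.0044, 0.3454]
tool_rot: [0.399, 0.914, 0.065, 0.026]
contact_force: [0.8, -6.3, -8.9]
gripper_width: 0.287
```

```bash
python3 chk.py
python3 - <<'E'
from h import *
from plant import grab_frame
f=grab_frame("side")
cv2.imwrite("pics/s10.png",cv2.resize(cv2.convertScaleAbs(f["frame"][120:220,240:340,::-1],alpha=1.7),None,fx=6,fy=6,interpolation=2))
E
```

```text
t 18.42 grasp trimmer frame [-0.1506  0.0092  0.3581] F trimmer [-0.02 -6.34 -8.94] mom [ 1.07 -0.23  0.13] w 0.287
lever ang/r 0.482 0.3364  arm ang 1.089 j [ 0.22 -0.05  1.67 -0.82  1.59  0.09]
tilt -0.822 yaw 0.14
arm lift force at handle (tangential) 10.1 radial -4.99
```

View pics/s10.png

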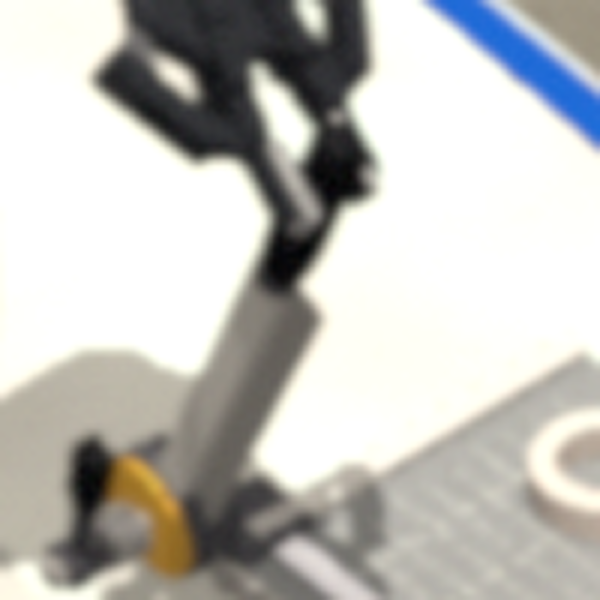

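Request:
{"op": "carry_out", "data": {
  "moves": [
    [[0.05, 0, 0, 0, -0.03, 0.06, -1]]
  ]
}}

```text
time: 18.55
tool_pos: [0.5806, -0.0057, 0.3448]
tool_rot: [0.398, 0.915, 0.065, 0.026]
contact_force: [-0.1, -9.3, -1.5]
gripper_width: 0.285
```

```bash
python3 chk.py
python3 - <<'E'
from h import *
from plant import grab_frame
f=grab_frame("side"); np.savez("pics/side11.npz",**f)
n0=cv2.cvtColor(np.load("pics/side0.npz")["frame"],7); n=cv2.cvtColor(f["frame"],7)
def tm(u,v,h=14):
    t=n0[v-h:v+h,u-h:u+h]; r=cv2.matchTemplate(n[v-h-8:v+h+8,u-h-8:u+h+8],t,5); _,m,_,l=cv2.minMaxLoc(r)
    # subpixel
    x,y=l; sx=sy=0
    if 0<x<16: a,b,c=r[y,x-1],r[y,x],r[y,x+1]; sx=(a-c)/(2*(a-2*b+c))
    if 0<y<16: a,b,c=r[y-1,x],r[y,x],r[y+1,x]; sy=(a-c)/(2*(a-2*b+c))
    return round(float(m),3),round(float(x-8+sx),2),round(float(y-8+sy),2)
for nm,uv in dict(tape=(341,199),rightcorner=(397,222),farcorner=(337,181),disc=(268,206)).items(): print(nm,tm(*uv))
a=cv2.cvtColor(np.load("pics/side5.npz")["frame"],7)
cv2.imwrite("pics/s11.png",cv2.resize(cv2.convertScaleAbs(f["frame"][120:220,240:340,::-1],alpha=1.7),None,fx=6,fy=6,interpolation=2))
E
```

```text
t 18.55 grasp trimmer frame [-0.1505  0.0078  0.3576] F trimmer [-1.39 -9.25 -1.53] mom [-0.28 -0.01 -0.15] w 0.285
lever ang/r 0.486 0.3365  arm ang 1.085 j [ 0.22 -0.05  1.68 -0.82  1.59  0.09]
tilt -0.821 yaw 0.14
arm lift force at handle (tangential) 9.2 radial 2.97
tape (0.976, -0.32, -0.66)
rightcorner (0.993, 0.14, -1.02)
farcorner (0.984, -0.18, -0.43)
disc (0.547, 8.0, -0.11)
```

View pics/s11.png

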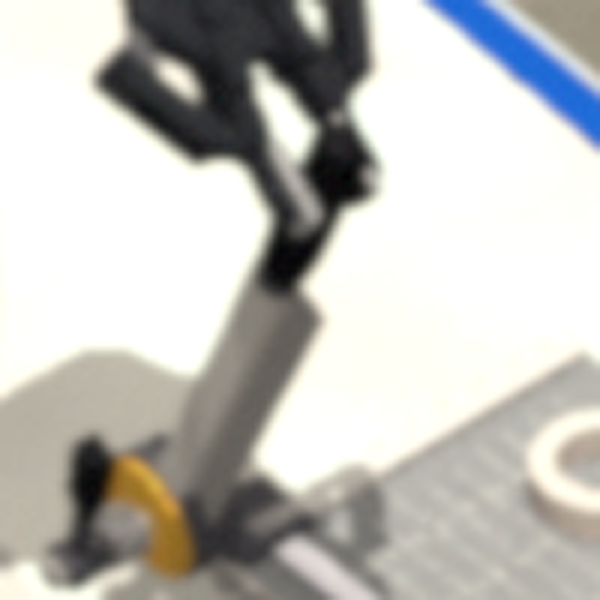

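Request:
{"op": "carry_out", "data": {
  "moves": [
    [[0.1, 0, 0, 0, 0, 0.07, -1], [0.1, 0, 0, 0, 0.015, 0.07, -1]]
  ]
}}

```text
time: 18.77
tool_pos: [0.5814, -0.011, 0.3426]
tool_rot: [0.391, 0.918, 0.065, 0.026]
contact_force: [-1.9, -9.4, -2.0]
gripper_width: 0.284
```

```bash
cat > tip.py <<'E'
from h import *
import sys
from plant import grab_frame
n0=cv2.cvtColor(np.load("pics/side0.npz")["frame"],7)
if len(sys.argv)>1: F=np.load(sys.argv[1])["frame"]
else:
    import os
    f=grab_frame("side"); F=f["frame"]; k=len(os.listdir("pics")); np.savez(f"pics/side_{k}.npz",**f); print("saved",k)
n=cv2.cvtColor(F,7)
def tm(u,v,h=14):
    t=n0[v-h:v+h,u-h:u+h]; r=cv2.matchTemplate(n[v-h-8:v+h+8,u-h-8:u+h+8],t,5); _,m,_,l=cv2.minMaxLoc(r)
    x,y=l; sx=sy=0
    if 0<x<16: a,b,c=r[y,x-1],r[y,x],r[y,x+1]; sx=(a-c)/(2*(a-2*b+c))
    if 0<y<16: a,b,c=r[y-1,x],r[y,x],r[y+1,x]; sy=(a-c)/(2*(a-2*b+c))
    return round(float(m),3),round(float(x-8+sx),2),round(float(y-8+sy),2)
print({nm:tm(*uv) for nm,uv in dict(tape=(341,199),right=(397,222),far=(337,181)).items()})
E
python3 chk.py; python3 tip.py; python3 tip.py pics/side5.npz
```

```text
t 18.77 grasp trimmer frame [-0.1504  0.0023  0.3556] F trimmer [-3.19 -9.09 -2.01] mom [-0.32 -0.02 -0.08] w 0.284
lever ang/r 0.503 0.3374  arm ang 1.068 j [ 0.2  -0.06  1.68 -0.8   1.58  0.08]
tilt -0.804 yaw 0.139
arm lift force at handle (tangential) 9.27 radial 2.62
saved 28
{'tape': (0.988, -0.02, -0.25), 'right': (0.995, -0.09, -0.3), 'far': (0.996, -0.02, -0.17)}
{'tape': (0.738, 0.03, -0.0), 'right': (1.0, -0.02, -0.01), 'far': (0.305, -0.99, 0.38)}
```

Request:
{"op": "carry_out", "data": {
  "moves": [
    [[0.15, 0, 0, 0, 0.02, 0.105, -1], [0.15, 0, 0, 0, 0.02, 0.105, -1]]
  ]
}}

```text
time: 18.98
tool_pos: [0.5825, -0.0177, 0.3387]
tool_rot: [0.378, 0.923, 0.065, 0.026]
contact_force: [-1.8, -4.9, 1.4]
gripper_width: 0.284
```

```bash
python3 chk.py; python3 tip.py
```

```text
t 18.98 grasp trimmer frame [-0.1502 -0.0049  0.3521] F trimmer [-2.49 -4.64  1.38] mom [-0.2   0.18 -0.17] w 0.284
lever ang/r 0.527 0.3379  arm ang 1.044 j [ 0.18 -0.06  1.68 -0.78  1.57  0.06]
tilt -0.778 yaw 0.139
arm lift force at handle (tangential) 3.45 radial 3.53
saved 29
{'tape': (0.999, 0.02, -0.01), 'right': (1.0, -0.01, -0.01), 'far': (1.0, 0.0, 0.01)}
```

Request:
{"op": "carry_out", "data": {
  "moves": [
    [[0.2, 0, 0, 0, 0.025, 0.14, -1], [0.2, 0, 0, 0, 0.03, 0.14, -1], [0.2, 0, 0, 0, 0.03, 0.14, -1]]
  ]
}}

```text
time: 19.28
tool_pos: [0.5847, -0.0311, 0.3293]
tool_rot: [0.353, 0.933, 0.066, 0.025]
contact_force: [-5.6, -0.3, 5.4]
gripper_width: 0.284
```

```bash
python3 chk.py; python3 tip.py; python3 tw.py -.0262
```

```text
t 19.28 grasp trimmer frame [-0.15   -0.0192  0.3434] F trimmer [-5.64  0.43  5.38] mom [-0.27  0.58 -0.45] w 0.284
lever ang/r 0.576 0.338  arm ang 0.994 j [ 0.14 -0.07  1.69 -0.72  1.53  0.03]
tilt -0.723 yaw 0.14
arm lift force at handle (tangential) -3.43 radial 4.28
saved 30
{'tape': (0.999, 0.02, -0.0), 'right': (1.0, -0.02, -0.01), 'far': (1.0, -0.0, 0.01)}
turn [0.3   0.001 0.   ] shift [-0.     0.047  0.213]
```

Request:
{"op": "carry_out", "data": {
  "moves": [
    [[0.3, 0, 0, -0.03, 0.067, 0.213, -1], [0.3, 0, 0, -0.02, 0.047, 0.213, -1], [0.3, 0, 0, 0, 0.047, 0.213, -1], [0.3, 0, 0, 0, 0.047, 0.213, -1], [0.3, 0, 0, 0, 0.047, 0.213, -1], [0.3, 0, 0, 0, 0.047, 0.213, -1], [0.3, 0, 0, 0, 0.047, 0.213, -1], [0.3, 0, 0, 0, 0.047, 0.213, -1]]
  ]
}}

```text
time: 20.0
tool_pos: [0.5925, -0.0821, 0.2829]
tool_rot: [0.252, 0.965, 0.069, 0.021]
contact_force: [5.5, 2.8, 0.3]
gripper_width: 0.284
```

```bash
python3 chk.py; python3 tw.py -.0262; python3 tip.py
```

```text
t 20.0 grasp trimmer frame [-0.1493 -0.074   0.2992] F trimmer [5.81 2.01 0.26] mom [ 0.69 -0.46  0.5 ] w 0.284
lever ang/r 0.785 0.3382  arm ang 0.786 j [-0.04 -0.08  1.72 -0.51  1.42 -0.12]
tilt -0.511 yaw 0.145
arm lift force at handle (tangential) -1.67 radial -1.23
turn [0.3   0.001 0.002] shift [-0.002  0.048  0.213]
saved 31
{'tape': (0.999, 0.02, -0.01), 'right': (1.0, -0.01, -0.01), 'far': (0.931, 1.33, -0.04)}
```

Request:
{"op": "carry_out", "data": {
  "moves": [
    [[0.3, 0, 0.02, 0.02, 0.043, 0.213, -1], [0.3, 0, 0.02, 0.01, 0.047, 0.213, -1], [0.3, 0, 0, 0, 0.047, 0.213, -1], [0.3, 0, 0, 0, 0.047, 0.213, -1], [0.3, 0, 0, 0, 0.047, 0.213, -1], [0.3, 0, 0, 0, 0.047, 0.213, -1], [0.3, 0, 0, 0, 0.047, 0.213, -1], [0.3, 0, 0, 0, 0.047, 0.213, -1]]
  ]
}}

```text
time: 20.72
tool_pos: [0.5989, -0.1228, 0.2263]
tool_rot: [0.149, 0.986, 0.069, 0.013]
contact_force: [4.4, 4.7, -0.3]
gripper_width: 0.287
```

```bash
python3 chk.py; python3 tw.py -.0262
```

```text
t 20.72 grasp trimmer frame [-0.1485 -0.1188  0.2442] F trimmer [ 5.03  4.08 -0.35] mom [ 0.75 -0.28  0.41] w 0.287
lever ang/r 0.995 0.3383  arm ang 0.576 j [-0.2  -0.02  1.72 -0.29  1.35 -0.29]
tilt -0.301 yaw 0.141
arm lift force at handle (tangential) -2.01 radial -3.61
turn [0.3   0.    0.002] shift [-0.001  0.048  0.213]
```

Request:
{"op": "carry_out", "data": {
  "moves": [
    [[0.3, 0, 0, 0, 0.047, 0.213, -1], [0.3, 0, 0, 0, 0.047, 0.213, -1], [0.3, 0, 0, 0, 0.047, 0.213, -1], [0.3, 0, 0, 0, 0.047, 0.213, -1], [0.3, 0, 0, 0, 0.047, 0.213, -1], [0.3, 0, 0, 0, 0.047, 0.213, -1], [0.3, 0, 0, 0, 0.047, 0.213, -1], [0.3, 0, 0, 0, 0.047, 0.213, -1]]
  ]
}}

```text
time: 21.38
tool_pos: [0.6033, -0.1507, 0.1628]
tool_rot: [0.045, 0.997, 0.07, 0.006]
contact_force: [5.6, 6.8, 0.7]
gripper_width: 0.284
```

```bash
python3 chk.py; python3 tw.py -.0262; python3 tip.py
```

```text
t 21.38 grasp trimmer frame [-0.1481 -0.1509  0.1815] F trimmer [6.44 5.93 0.72] mom [ 1.06 -0.48  0.44] w 0.284
lever ang/r 1.204 0.3384  arm ang 0.367 j [-0.33  0.07  1.71 -0.08  1.31 -0.45]
tilt -0.09 yaw 0.14
arm lift force at handle (tangential) -2.91 radial -5.28
turn [0.3   0.001 0.002] shift [-0.001  0.048  0.213]
saved 32
{'tape': (0.428, -0.9, -5.9), 'right': (1.0, -0.02, -0.01), 'far': (0.445, 6.42, 8.0)}
```

Request:
{"op": "carry_out", "data": {
  "moves": [
    [[0.3, 0, 0, 0.03, 0.02, 0.213, -1], [0.3, 0, 0, 0.01, 0.03, 0.213, -1], [0.3, 0, 0, 0, 0.047, 0.213, -1], [0.3, 0, 0, 0, 0.047, 0.213, -1], [0.3, 0, 0, 0, 0.047, 0.213, -1], [0.3, 0, 0, 0, 0.047, 0.213, -1], [0.3, 0, 0, 0, 0.047, 0.213, -1]]
  ]
}}

```text
time: 22.02
tool_pos: [0.6054, -0.1641, 0.1026]
tool_rot: [-0.046, 0.997, 0.069, -0.002]
contact_force: [4.7, 6.7, 1.3]
gripper_width: 0.287
```

```bash
python3 chk.py; python3 tw.py -.0175;python3 - <<'E'
from h import *
from plant import grab_frame
f=grab_frame("side")
cv2.imwrite("pics/s20.png",cv2.resize(cv2.convertScaleAbs(f["frame"][200:300,260:380,::-1],alpha=1.7),None,fx=6,fy=6,interpolation=2))
for th in(0,.05,.1,.15,.2,.25): print(th,[((proj("side",W(Q,handle(th,r)))-[260,200])*6).round(0) for r in(.272,.377)])
E
```

```text
t 22.02 grasp trimmer frame [-0.1478 -0.1679  0.1213] F trimmer [5.57 6.   1.33] mom [ 0.99 -0.36  0.44] w 0.287
lever ang/r 1.389 0.3385  arm ang 0.182 j [-0.42  0.19  1.69  0.08  1.31 -0.58]
tilt 0.093 yaw 0.138
arm lift force at handle (tangential) -2.49 radial -5.66
turn [0.201 0.    0.001] shift [-0.     0.032  0.143]
0 [array([382., 314.]), array([536., 447.])]
0.05 [array([381., 295.]), array([536., 420.])]
0.1 [array([380., 274.]), array([535., 391.])]
0.15 [array([377., 253.]), array([533., 361.])]
0.2 [array([373., 230.]), array([529., 329.])]
0.25 [array([369., 207.]), array([523., 295.])]
```

View pics/s20.png

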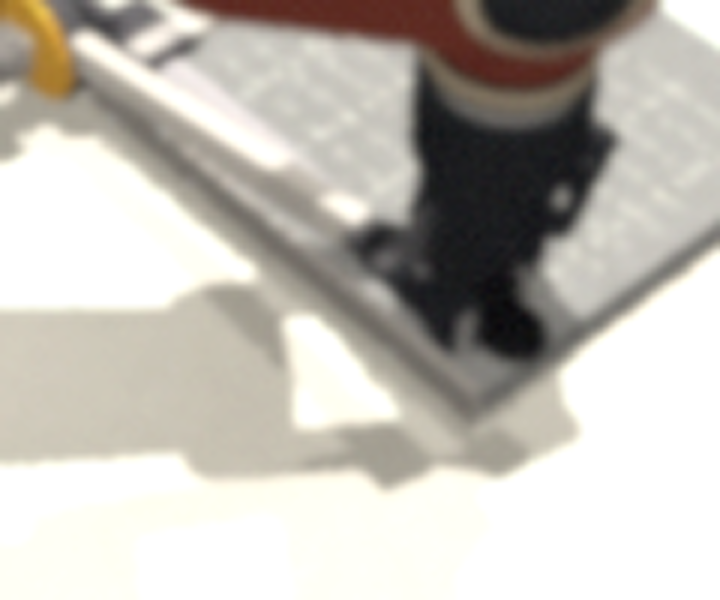

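Request:
{"op": "carry_out", "data": {
  "moves": [
    [[0.2, 0, 0, 0.03, 0.01, 0.142, -1], [0.2, 0, 0, 0.01, 0.02, 0.142, -1], [0.2, 0, 0, 0, 0.032, 0.142, -1], [0.2, 0, 0, 0, 0.032, 0.142, -1], [0.2, 0, 0, 0, 0.032, 0.142, -1], [0.2, 0, 0, 0, 0.032, 0.142, -1], [0.2, 0, 0, 0, 0.032, 0.142, -1]]
  ]
}}

```text
time: 22.65
tool_pos: [0.6056, -0.1668, 0.0619]
tool_rot: [-0.106, 0.992, 0.069, -0.008]
contact_force: [-3.1, 1.4, 2.4]
gripper_width: 0.288
```

```bash
python3 chk.py
```

```text
t 22.65 grasp trimmer frame [-0.1478 -0.1728  0.0802] F trimmer [-2.88  1.8   2.44] mom [0.26 0.77 0.49] w 0.288
lever ang/r 1.511 0.3384  arm ang 0.06 j [-0.47  0.28  1.67  0.18  1.32 -0.66]
tilt 0.213 yaw 0.138
arm lift force at handle (tangential) -2.65 radial -1.65
```

Request:
{"op": "carry_out", "data": {
  "moves": [
    [[0.1, 0, 0, 0, 0.016, 0.071, -1], [0.1, 0, 0, 0, 0.016, 0.071, -1], [0.1, 0, 0, 0, 0.016, 0.071, -1]]
  ]
}}

```text
time: 22.9
tool_pos: [0.6056, -0.1667, 0.0535]
tool_rot: [-0.118, 0.991, 0.069, -0.009]
contact_force: [-4.9, 1.2, 0.7]
gripper_width: 0.287
```

```bash
python3 chk.py
```

```text
t 22.9 grasp trimmer frame [-0.1478 -0.1732  0.0717] F trimmer [-4.68  1.84  0.66] mom [0.22 0.92 0.52] w 0.287
lever ang/r 1.536 0.3384  arm ang 0.035 j [-0.47  0.3   1.66  0.2   1.33 -0.67]
tilt 0.238 yaw 0.138
arm lift force at handle (tangential) -0.76 radial -1.81
```

Request:
{"op": "carry_out", "data": {
  "moves": [
    [[0.1, 0, 0, 0, 0.01, 0.071, -1], [0.1, 0, 0, 0, 0.016, 0.071, -1]]
  ]
}}

```text
time: 23.07
tool_pos: [0.6056, -0.1666, 0.0479]
tool_rot: [-0.127, 0.99, 0.069, -0.01]
contact_force: [-4.9, 1.4, 1.8]
gripper_width: 0.288
```

```bash
python3 chk.py
```

```text
t 23.07 grasp trimmer frame [-0.1478 -0.1733  0.066 ] F trimmer [-4.65  2.03  1.78] mom [0.11 1.03 0.55] w 0.288
lever ang/r 1.553 0.3384  arm ang 0.018 j [-0.48  0.31  1.66  0.21  1.33 -0.68]
tilt 0.255 yaw 0.139
arm lift force at handle (tangential) -1.89 radial -2.0
```

Request:
{"op": "carry_out", "data": {
  "moves": [
    [[0.05, 0, 0, 0, 0.008, 0.036, -1], [0.05, 0, 0, 0, 0.008, 0.036, -1]]
  ]
}}

```text
time: 23.23
tool_pos: [0.6056, -0.1664, 0.0459]
tool_rot: [-0.131, 0.989, 0.069, -0.01]
contact_force: [-10.1, 0.7, 11.4]
gripper_width: 0.286
```

```bash
python3 chk.py; python3 tip.py
```

```text
t 23.23 grasp trimmer frame [-0.1478 -0.1734  0.064 ] F trimmer [-9.93  2.03 11.4 ] mom [0.57 1.82 0.81] w 0.286
lever ang/r 1.559 0.3384  arm ang 0.012 j [-0.48  0.32  1.66  0.22  1.33 -0.69]
tilt 0.264 yaw 0.139
arm lift force at handle (tangential) -11.89 radial -1.9
saved 34
{'tape': (0.215, 8.0, 8.0), 'right': (0.981, 0.27, -0.0), 'far': (0.767, 6.48, -3.91)}
```

Request:
{"op": "carry_out", "data": {
  "moves": [
    [[0, 0, 0, -0.03, 0, -0.015, -1], [0, 0, 0, -0.02, 0, -0.01, -1]]
  ]
}}

```text
time: 23.45
tool_pos: [0.6055, -0.1665, 0.0468]
tool_rot: [-0.131, 0.989, 0.068, -0.007]
contact_force: [3.1, 4.6, 0.2]
gripper_width: 0.287
```

```bash
python3 chk.py
python3 - <<'E'
from h import *
def show(fn,u0,u1,v0,v1):
    z=np.load(fn); T=z["world_from_camera"]; out=[]
    for v in range(v0,v1):
        for u in range(u0,u1):
            q=z["z_map"][v,u]
            if q<=0: continue
            p=T[:3,:3]@(np.linalg.solve(z["K"],[u,v,1])*q)+T[:3,3]
            c,s=np.cos(Q[2]),np.sin(Q[2]);e=p-[Q[0],Q[1],0]; L=np.array([c*e[0]+s*e[1],-s*e[0]+c*e[1],p[2]])
            r=np.hypot(L[1]-.165,L[2]-.06)
            if -.175<L[0]<-.135 and .1<r<.27: out.append((np.arctan2(L[2]-.06,.165-L[1]),r))
    out=np.array(out); 
    for a in(.1,.14,.18,.22):
        m=(out[:,1]>a)&(out[:,1]<a+.04)
        if m.sum()>3: print(fn,a,m.sum(),np.percentile(out[m,0],[5,50,95]).round(3))
show("pics/side5.npz",250,320,190,215)
show("pics/side11.npz",255,310,150,205)
show("pics/side_28.npz",255,310,150,205)
show("pics/side_29.npz",255,310,150,205)
show("pics/side_30.npz",255,310,150,205)
E
```

```text
t 23.45 grasp trimmer frame [-0.148  -0.1734  0.0648] F trimmer [3.73 4.15 0.24] mom [ 0.57 -0.14  0.3 ] w 0.287
lever ang/r 1.556 0.3384  arm ang 0.014 j [-0.48  0.31  1.66  0.22  1.33 -0.69]
tilt 0.263 yaw 0.137
arm lift force at handle (tangential) -0.31 radial -4.15
pics/side5.npz 0.1 96 [-2.65   0.485  0.65 ]
pics/side5.npz 0.14 87 [0.378 0.542 0.625]
pics/side5.npz 0.18 77 [0.43  0.547 0.61 ]
pics/side5.npz 0.22 73 [0.463 0.562 0.598]
pics/side11.npz 0.1 93 [0.841 0.991 1.146]
pics/side11.npz 0.14 102 [0.909 1.012 1.125]
pics/side11.npz 0.18 107 [0.937 1.025 1.112]
pics/side11.npz 0.22 113 [0.962 1.031 1.11 ]
pics/side_28.npz 0.1 96 [0.827 0.977 1.124]
pics/side_28.npz 0.14 97 [0.888 0.993 1.098]
pics/side_28.npz 0.18 109 [0.921 1.006 1.101]
pics/side_28.npz 0.22 113 [0.942 1.013 1.092]
pics/side_29.npz 0.1 88 [0.794 0.947 1.093]
pics/side_29.npz 0.14 98 [0.863 0.969 1.081]
pics/side_29.npz 0.18 109 [0.898 0.983 1.071]
pics/side_29.npz 0.22 104 [0.918 0.988 1.066]
pics/side_30.npz 0.1 88 [0.757 0.9   1.05 ]
pics/side_30.npz 0.14 93 [0.814 0.917 1.038]
pics/side_30.npz 0.18 100 [0.852 0.933 1.026]
pics/side_30.npz 0.22 108 [0.871 0.94  1.017]
```

Request:
{"op": "carry_out", "data": {
  "moves": [
    [[0, 0, 0, 0.015, -0.02, 0.005, -1], [0, 0, 0, 0, 0, 0, -0.38], [0, 0, 0, 0, 0, 0, -0.2], [0, 0, 0, 0, 0, 0, 0.1], [0, 0, 0, 0, 0, 0, 0.3], [0, 0, 0, 0, 0, 0, 0.3]]
  ]
}}

```text
time: 23.95
tool_pos: [0.6049, -0.1664, 0.0464]
tool_rot: [-0.13, 0.989, 0.068, -0.009]
contact_force: [-0.1, 0.6, 0.1]
gripper_width: 0.651
```

Request:
{"op": "carry_out", "data": {
  "moves": [
    [[0, 0, 0, 0, 0, -0.4, 0.3], [0, 0, 0, 0, 0, -0.8, 0.3], [0, 0, 0, 0, 0, -0.9, 0.3], [0, 0, 0, 0, 0, -0.9, 0.3], [0, 0, 0, 0, 0, -0.9, 0.3], [0, 0, 0, 0, 0, -0.9, 0.3], [0, 0, 0, 0, 0, -0.9, 0.3]]
  ]
}}

```text
time: 24.53
tool_pos: [0.6127, -0.2252, 0.2683]
tool_rot: [-0.13, 0.989, 0.068, -0.009]
contact_force: [1.3, -0.1, -0.4]
gripper_width: 0.647
```

```bash
python3 chk.py; python3 tip.py
python3 - <<'E'
from h import *
from plant import grab_frame
f=grab_frame("side"); np.savez("pics/sideE.npz",**f)
cv2.imwrite("pics/sE.png",cv2.resize(cv2.convertScaleAbs(f["frame"][150:300,220:420,::-1],alpha=1.6),None,fx=4,fy=4,interpolation=2))
f=grab_frame("top"); np.savez("pics/topE.npz",**f)
for n in("side","top"):
    a=cv2.cvtColor(np.load(f"pics/{n}0.npz")["frame"],7); b=cv2.cvtColor(np.load(f"pics/{n}E.npz")["frame"],7)
    for nm,(u,v) in (dict(handleend=(345,268),spine=(310,235),stapler=(233,165),tumbler=(424,330)) if n=="side" else dict(handle=(365,212),stapler=(174,225),tumbler=(461,195),tape=(292,159))).items():
        h=12; r=cv2.matchTemplate(b[v-h-6:v+h+6,u-h-6:u+h+6],a[v-h:v+h,u-h:u+h],5); _,m,_,l=cv2.minMaxLoc(r); print(n,nm,round(m,3),l[0]-6,l[1]-6)
E
```

```text
t 24.53 grasp trimmer frame [-0.1488 -0.2325  0.2863] F trimmer [ 1.31 -0.3  -0.42] mom [-0.17 -0.08  0.01] w 0.647
lever ang/r 1.053 0.4574  arm ang 0.518 j [-0.55  0.19  1.42  0.2   1.7  -0.68]
tilt 0.262 yaw 0.138
arm lift force at handle (tangential) 0.72 radial 0.05
saved 35
{'tape': (0.787, -0.44, -0.15), 'right': (0.999, -0.01, 0.05), 'far': (-0.195, -8.0, 8.0)}
side handleend 0.93 1 0
side spine 0.992 -6 -5
side stapler 0.986 0 1
side tumbler 0.998 0 0
top handle 0.918 -6 1
top stapler 1.0 0 0
top tumbler 0.458 1 -1
top tape 0.994 0 0
```

View pics/sE.png

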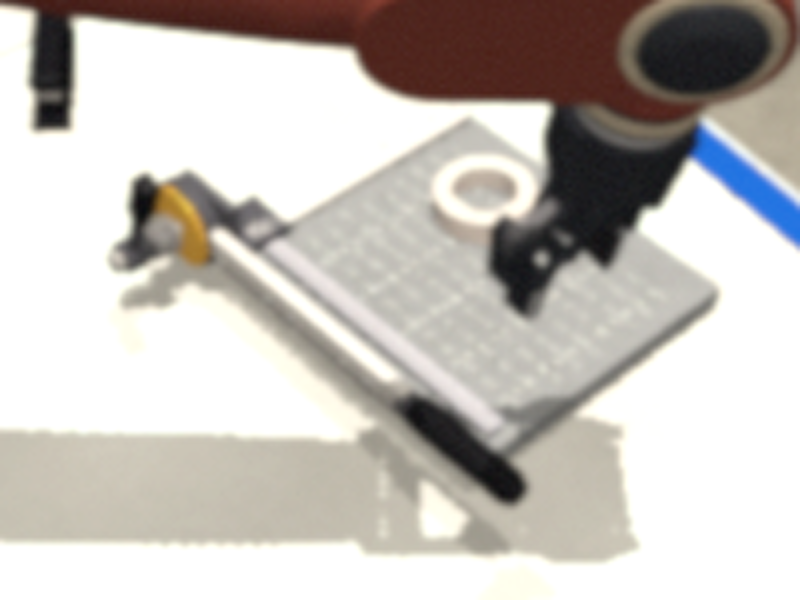

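Run:
```python
from h import *
for k in("side0","sideE"):
    F=np.load(f"pics/{k}.npz")["frame"]; g=cv2.cvtColor(F,7)[245:280,318:358]; m=(g<45).astype(np.uint8)
    n,l,st,c=cv2.connectedComponentsWithStats(m); i=1+st[1:,4].argmax(); print(k,c[i]+[318,245],st[i])
for th in(0,.01,.02): print(proj("side",W(Q,handle(th))))
```

```text
side0 [335.13888889 261.95833333] [  1   5  32  26 288]
sideE [335.24548736 261.61732852] [  2   5  31  25 277]
[336.28637669 263.29928204]
[336.2946962  262.54048059]
[336.29509261 261.77212534]
```

```bash
python3 -c "
from plant import ticket,state
print(ticket.job_done(), state()['time'])"
```

```text
the job is handed in; nothing more can be done
the job is handed in; nothing more can be done
```

The job is handed in at about 24.6 s, with the arm eased and the proof done. One part did not go cleanly: I tipped the trimmer slightly at the top of the swing.

- **Lever:** I eased it from about 0.78 to about 0.36 rad. The arm then took about 8 N to lift and about 2 to 2.5 N to push down. That puts the drag near 5 N against a weight of about 3 N at the handle.
- **Half raised:** I let go at about 0.56 rad and it stood untouched for about 1.4 s. Camera images before and after showed the handle had not moved. It sat about 0.04 rad lower than the gripper reading of 0.60 rad just before I let go. I put that down to the handle slipping in the fingers, but did not confirm it.
- **Right up:** I took the jump in force from 7 N to 10 N as the arm reaching its stop. The camera depth put the arm at about 1.03 rad, and the stop is at 1.05, so the images alone do not prove it.
- **The tip:** I pulled slightly past that point, and the handle end of the trimmer lifted about 3 to 4 mm for a moment. I backed off, and the images showed the trimmer back in its original place.
- **Back down:** I held the arm all the way down until it reached the stop, where I pressed with about 11 N, then released it. The handle is within about 0.005 rad of its starting flat position.
- **Things around it:** The tape, stapler and tumbler had not moved to within about a pixel. The top view of the tumbler matched poorly, but the side view showed it in place. The gripper is clear of everything.

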